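Seat a lens barrel in the V-cradle and hold it down

ROBOT

A 6-joint arm with a two-finger parallel gripper is mounted at the origin on the work surface. World frame = base frame: x ahead of the robot, y to its left, z up, the work surface at z = 0. Lengths are in m, angles in rad, forces in N, time in s.
With the tool pointing down it reaches from about 0.375 to 0.9 m from the base axis. Payload 3.1 kg.
Tool frame: the origin (TCP) lies midway between the tips of the shut fingers; the grasp point (between the pads) lies 19 mm behind it; z points along the fingers, y is the direction in which the jaws open and shut (so a half turn about z gives the same grasp; the last joint's range is limited). The gripper opens to 87 mm and grips with 3 to 60 N. Pads are 19 mm wide; open, the fingers measure 117 mm over their backs; the gripper's body (75 mm by 190 mm) begins 51 mm behind the grasp point.
Start: joints at [-1.524, 0.527, 1.433, -0, 1.181, -0.178], TCP at [0.14, -0.609, 0.19] pointing down, gripper open.
Joint ranges: [-3.08, 3.08], [-0.75, 2.2], [0.22, 2.44], [-1.43, 4.57], [0, 2.65], [-2.85, 2.85]. Speed limits (rad/s): [2.79, 2.79, 3.14, 3.14, 3.14, 3.14].

INTERFACE

Orientations are given as a unit quaternion [w, x, y, z].
In Python, from bench import get_state, capture, close_job gives the robot as it stands.
- The arm moves only by the tool step_arm, never from a script. Its argument "steps" is a list of rows, each an object of numbers: "gripper": the opening, from 0 (shut) to 1 (fully open); "tx", "ty", "tz": the shift along the tool's x, y, z in m; "yaw": the turn about the tool's z in rad. In form: [{"gripper": .., "tx": .., "ty": .., "tz": .., "yaw": ..}, ...]. A call has 1 to 12 rows; each row is the pose to reach, as a shift and turn from the pose measured when the call began, along the tool's axes at that moment; what a row does not reach only later rows make up. A row lasts 1/12 s, in which the tool goes at most 41.7 mm and 7.16 degrees, less where a joint would pass 70% of its speed; a pose out of reach is approached as far as the arm can. A call with a gripper value outside its range is refused whole. The fingers move at their own pace and stop on an object; "force" is the grip in N (left out, the last holds). Time passes only in rows, so rows that repeat a pose let the fingers close. It gives the time, the measured TCP pose, the force and the opening at its end, in the units of the state.
- get_state(): the state, without advancing time (a new reading comes with each control period).
- capture(name): name is "scene" or "top" or "wrist"; returns a dict with "color" (420x560x3 uint8, red, green, blue), "fx", "fy", "cx", "cy" (pixels), "R" (3x3) and "t" (3): a world point X has camera coordinates R X + t; the wrist camera has in their place "T_tool_cam" (4x4, takes a point from camera to tool coordinates, whose origin is the TCP and whose axes are the flange's). Camera axes: x right, y down, z forward; pixel columns grow to the right and rows downward; lengths in m; the calibration is good to about 2 mm. The wrist camera is an equidistant fisheye: a pixel r from the principal point sees the ray r / f radians off the axis. A picture is of the moment at which its call begins: read the wrist's pose just before it. There is no depth.
- close_job(): hands the job in, once; it reports no verdict.
The state is a dict: "clock": time; "joint_positions": joint angles; "dq": joint speeds; "joint_torque": joint torques, N m; "tcp_pos": TCP position; "tcp_rot": TCP orientation; "ft_force": force on the tool from outside, world axes, zero at the start; "torque": the same for the moment, N m; "grip_width": opening from 0.0 (shut) to 1.0 (fully open).
Only numpy, scipy, OpenCV 4.12 (cv2) and the standard library are available. Lean on these libraries where they do the work, as an engineer would, in place of code of your own. Each camera call takes 0.05 s, during which the arm holds its last target.

TASK

Slide the stop bolt of the V-cradle fully home into its keeper. Then take the lens barrel from its rest and lay it in the V of the cradle with its narrow stub end up against the bolt, and hold it pressed down firmly (about 10 N, no ramming) so that it bears on both sides of the V, as the optics check needs. Finish while still pressing it there; leave the bone pieces, caliper, jar and lens cap where they are.

Things in the scene. Friction and masses are not known exactly. Their poses are not given: they have to be found in the camera images.
- cradle: the V-cradle, bare metal, fixed to the bench. Origin: its centre at bench level; x along the V groove towards the end with the stop bolt, y across, z up. Base plate 12 mm thick, x -75 to +95, y -45 to +45 mm, with a tongue under the bolt (x 45 to 95, y to -155 mm). Two V supports at x = -42 and +42 mm, each 22 mm thick along x, 58 mm wide; between them a 62 mm gap, open to both sides
- seat (a point): where the middle of the seated barrel's axis belongs when its stub touches the bolt: 58 mm above the cradle's origin, axes as the cradle's. The V is 90 degrees, its bottom 32.5 mm and its upper edges 54.5 mm above the bench; the seated barrel's top is at 76 mm
- flank_left: the two sloping V faces on the cradle's +y side (one on each support), a fixed part of the cradle; its frame is the cradle's frame
- flank_right: the two sloping V faces on the cradle's -y side, a fixed part of the cradle; its frame is the cradle's frame
- bolt (a joint): travel of the stop bolt along the cradle's +y, in m: 0 drawn right back, 0.058 fully home, its tip in the keeper across the groove (end of its track). Starts between 0 and 0.020. About 2 N of friction, no spring; stays where it is left. Dark steel rod 12 mm in diameter, axis 58 mm above the bench at the cradle's x = 73 mm, so its near face is at x = 67 mm
- bolt_knob (a point): grip point on the bolt's upright round knob, on the knob's axis, 88 mm above the bench. Knob 16 mm in diameter, from the rod (64 mm above the bench) to 101 mm; it travels with the bolt, at the cradle's x = 73 mm, y = -114 mm (drawn back) to -56 mm (home)
- keeper (a point): centre of the keeper, a round lug 28 mm across and 16 mm thick, in the bolt's line, 58 mm above the bench at the cradle's x = 73, y = 30 mm. Two like lugs, 12 mm thick, guide the bolt at y = -30 and -140 mm; all reach 72 mm above the bench
- lens: the lens barrel, a loose dark metal cylinder 36 mm in diameter, 110 mm long, about 0.25 kg, a glass face at one end, a bare steel stub (26 mm in diameter, 12 mm long) at the other. Origin: on its axis at the middle of the 110 mm; x along the axis towards the stub. It starts level on a low rest, axis 34 mm above the bench
- rest: the black rest that the lens barrel starts on, fixed; origin at bench level under its centre, x along the barrel. Base plate 4 mm thick, 110 by 60 mm; two grey chocks 16 mm long, 44 mm wide, 22 mm high, at x = -42 and +42 mm; the 68 mm between them is free for fingers from above
- lens_stub (a point): centre of the flat end of the lens barrel's stub, 67 mm from the barrel's middle along its x
- bone_long: a loose piece of bone shaft, about 165 mm long and 26 mm thick, a bystander; origin at its underside
- bone_short: a loose piece of bone shaft, about 95 mm long and 26 mm thick, a bystander; origin at its underside
- caliper: a loose caliper lying flat, 200 mm long, 14 mm high, a bystander; origin at its underside
- jar: a loose closed white jar, 64 mm in diameter, 85 mm high, a bystander; origin at its underside
- lens_cap: a loose black lens cap, 42 mm in diameter, 11 mm high, a bystander; origin at its underside
Not all that is in view belongs to the job. What is meant by the lens is not pink, and is the smaller of those in its own colour.

How it is judged:
On the way:
1. the bolt is fully home in its keeper before the lens barrel is laid in the cradle (value of joint bolt above 0.054 m and horizontal distance between lens and cradle above 0.07 m), for 0.2 s.
At the end, for the whole second after the job is handed in: Bolt within 4 mm of home; barrel in the V (3 mm sideways, -3.5/+2.5 mm of its 58 mm axis height, 0.04 rad), stub end within 5 mm of the bolt's face; the fingers press on it (over 2.5 N) so that it bears with over 3.5 N on each side of the V, at rest (value of joint bolt above 0.054 m and z of lens in the frame of cradle between 0.0545 and 0.0605 m and y of lens in the frame of cradle between -0.003 and 0.003 m and angle between the x axis of lens and the x axis of cradle, either way round below 0.04 rad and x of lens_stub in the frame of cradle between 0.062 and 0.07 m and contact force between lens and flank_left above 3.5 N and contact force between lens and flank_right above 3.5 N and contact force between the fingers and lens above 2.5 N and linear speed of lens below 0.02 m/s); the arm keeps its last pose, push and grip.
It fails at once if a bystander (bone pieces, caliper, jar, lens cap) is moved more than 30 mm (distance of any of bone_long, bone_short, caliper, jar, lens_cap from where it was at the start of the episode above 0.03 m).
It fails at once if the lens barrel is rammed or dropped into the V (over 60 N on one side) (contact force between lens and flank_left above 60 N or contact force between lens and flank_right above 60 N).
It also fails if it takes over 64 s, if anything falls off the work surface, if the arm or the gripper's body presses on something with over 40 N, if the wrist force passes 120 N, or if a joint passes its speed limit or range.

## Working session

There is one attempt and no reset: what is moved stays moved. The work goes in short steps, Python scripts to look and compute and a tool call to move; the robot and the scene stay as the last step left them, time stands still between calls to the robot, and variables do not carry over. Pictures are saved under pics/ and viewed, and the job is handed in when it is done.

Besides the shell and the picture viewer there is one more tool, called after "Call:" as name(argument=value, ...) on one line, values as JSON. step_arm: Moves the arm, as the interface text tells. Its arguments: {"type":"object","properties":{"steps":{"type":"array","items":{"type":"object","properties":{"gripper":{"type":"number"},"tx":{"type":"number"},"ty":{"type":"number"},"tz":{"type":"number"},"yaw":{"type":"number"}}}},"force":{"type":"number"}},"required":["steps"]}

```bash
mkdir -p pics; python3 - <<'E'
from bench import get_state, capture
import cv2,json
s=get_state();print(s)
for n in("scene","top"):
    c=capture(n);cv2.imwrite(f"pics/{n}0.png",c["color"][:,:,::-1]);print(n,{k:(v.tolist() if hasattr(v,'tolist') else v) for k,v in c.items() if k!="color"})
E
```

```text
{'clock': 0.0, 'joint_positions': array([-1.52349593e+00,  5.28465640e-01,  1.43389728e+00, -1.86208255e-05,
        1.18140108e+00, -1.78520098e-01]), 'dq': array([-0.00260137, -0.00155357, -0.00019216,  0.00095237,  0.00165894,
        0.0002386 ]), 'joint_torque': array([-2.58805580e-03, -4.40050149e+01, -1.76591420e+01,  6.29627192e-02,
        5.82525751e-02, -1.73199574e-04]), 'tcp_pos': array([ 0.13991344, -0.60831424,  0.18907364]), 'tcp_rot': array([-1.08390005e-03,  9.93631422e-01,  1.12673944e-01,  6.25885933e-05]), 'ft_force': array([ 0.68229033, -0.27180189,  1.09210312]), 'torque': array([-0.03276249,  0.03248717, -0.0692098 ]), 'grip_width': 0.9999944033598219}
scene {'fx': 428.52603125733424, 'fy': 428.52603125733424, 'cx': 280.2107217205679, 'cy': 213.81187206843006, 'R': [[-0.8050786652451583, 0.5931618663978592, 0.002709800450605772], [0.43286433334723107, 0.5906233969026297, -0.6810231067644149], [-0.405557408615514, -0.5471041978294507, -0.7322569119062394]], 't': [0.4224248036075087, -0.19923348720406947, 1.2125979799710263]}
top {'fx': 385.39427331999457, 'fy': 385.39427331999457, 'cx': 282.97690532931574, 'cy': 212.21999698319823, 'R': [[0.01709856230583788, -0.9996730041648939, -0.0190137821332131], [-0.9920238464538916, -0.01458635841025344, -0.1252035391478737], [0.12488525627110228, 0.021002925802457658, -0.9919488645458683]], 't': [0.030722414722171902, 0.5565793059400859, 0.8495015360837878]}
```

View pics/scene0.png

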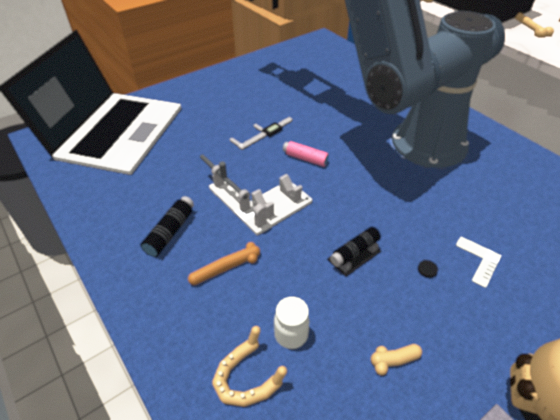

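View pics/top0.png

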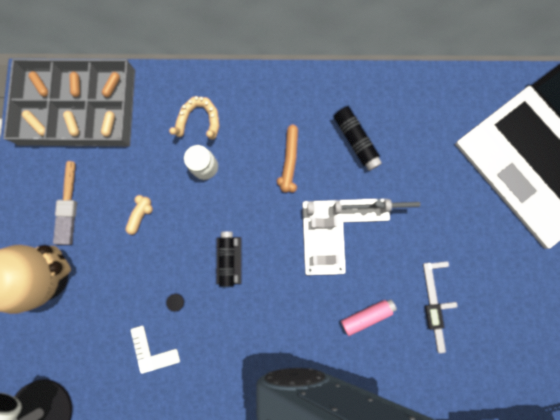

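The lens is the small black barrel on its rest at top-image (228,260). The cradle is at (323,237), with the bolt running to the right. Next I'll zoom in on both.

```bash
python3 - <<'E'
import cv2
t=cv2.imread("pics/top0.png");s=cv2.imread("pics/scene0.png")
cv2.imwrite("pics/z1.png",cv2.resize(t[190:290,290:430],None,fx=5.7,fy=5.7,interpolation=cv2.INTER_CUBIC))
cv2.imwrite("pics/z2.png",cv2.resize(t[220:300,190:270],None,fx=7,fy=7,interpolation=cv2.INTER_CUBIC))
cv2.imwrite("pics/z3.png",cv2.resize(s[140:240,190:320],None,fx=6,fy=6,interpolation=cv2.INTER_CUBIC))
cv2.imwrite("pics/z4.png",cv2.resize(s[215:285,320:400],None,fx=7,fy=7,interpolation=cv2.INTER_CUBIC))
E
```

```text
(no output)
```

View pics/z1.png

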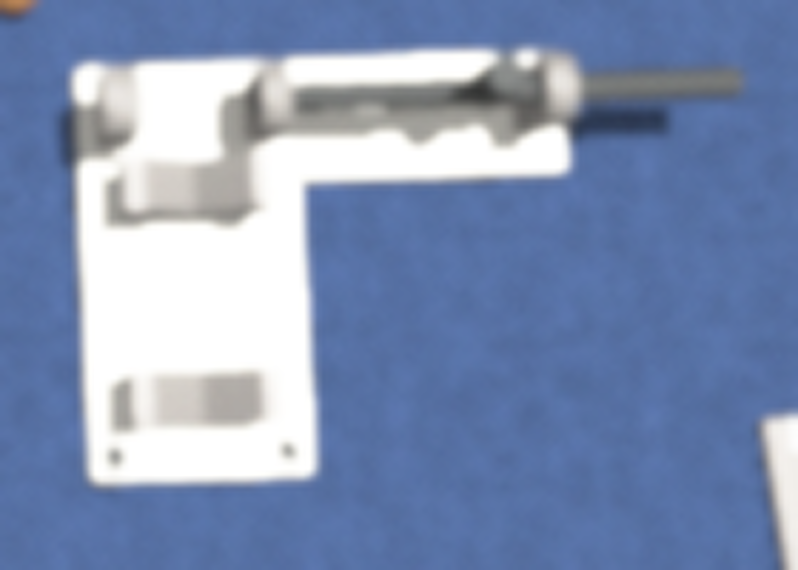

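View pics/z2.png

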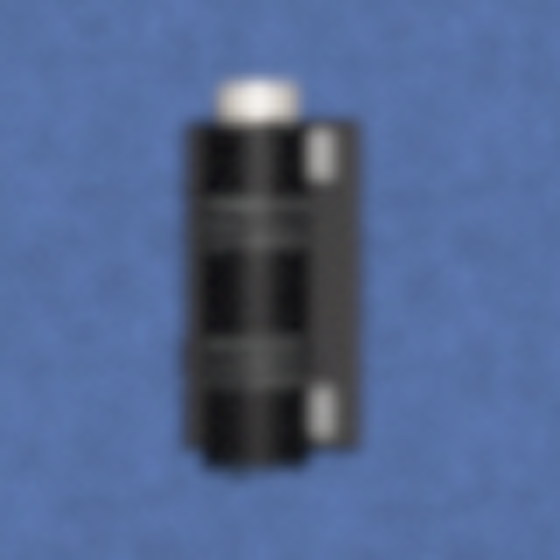

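View pics/z3.png

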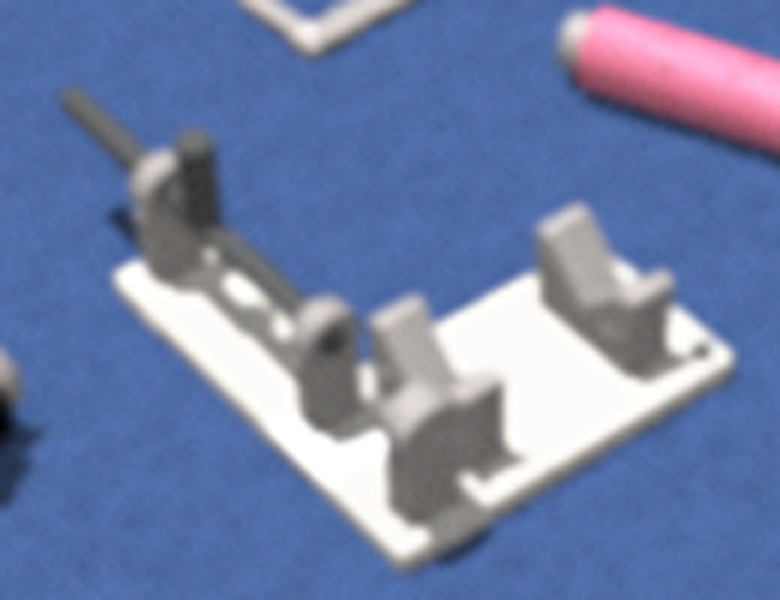

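View pics/z4.png

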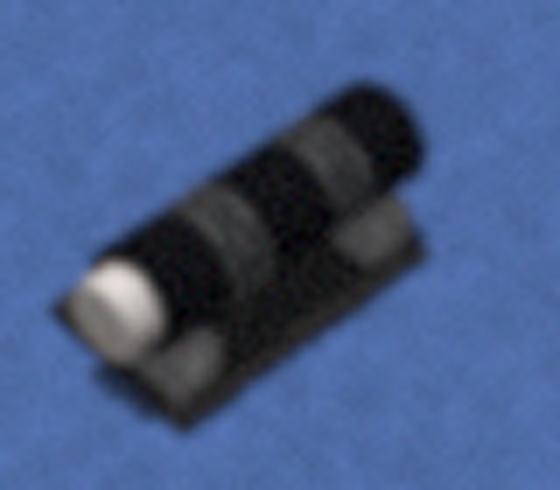

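```bash
cat > h.py <<'E'
import numpy as np
from scipy.optimize import least_squares
TOP=dict(f=385.39427331999457,cx=282.97690532931574,cy=212.21999698319823,R=np.array([[0.01709856230583788,-0.9996730041648939,-0.0190137821332131],[-0.9920238464538916,-0.01458635841025344,-0.1252035391478737],[0.12488525627110228,0.021002925802457658,-0.9919488645458683]]),t=np.array([0.030722414722171902,0.5565793059400859,0.8495015360837878]))
SC=dict(f=428.52603125733424,cx=280.2107217205679,cy=213.81187206843006,R=np.array([[-0.8050786652451583,0.5931618663978592,0.002709800450605772],[0.43286433334723107,0.5906233969026297,-0.6810231067644149],[-0.405557408615514,-0.5471041978294507,-0.7322569119062394]]),t=np.array([0.4224248036075087,-0.19923348720406947,1.2125979799710263]))
def pr(c,X):
    p=np.atleast_2d(X)@c['R'].T+c['t'];return c['f']*p[:,:2]/p[:,2:]+[c['cx'],c['cy']]
def unp(c,uv,z):
    d=c['R'].T@np.array([(uv[0]-c['cx'])/c['f'],(uv[1]-c['cy'])/c['f'],1]);o=-c['R'].T@c['t'];return o+d*(z-o[2])/d[2]
def W(p,L):
    L=np.atleast_2d(L);c,s=np.cos(p[2]),np.sin(p[2]);return np.c_[p[0]+c*L[:,0]-s*L[:,1],p[1]+s*L[:,0]+c*L[:,1],L[:,2]]
E
python3 - <<'E'
from h import *
uz=lambda a,f,o:(np.array(a)+.5)/f-.5+o
a=uz([[72,62],[577,50],[572,178],[90,487],[318,478],[305,183]],5.7,np.array([290,190]))
A=np.array([[95,45,12],[95,-155,12],[45,-155,12],[-75,45,12],[-75,-45,12],[45,-45,12]])/1e3
b=uz([[118,270],[403,560],[735,355]],6,np.array([190,140]));B=np.array([[95,-155,12],[95,45,12],[-75,45,12]])/1e3
for both in(0,1):
    f=lambda p:np.r_[(pr(TOP,W(p,A))-a).ravel(),both*(pr(SC,W(p,B))-b).ravel()]
    r=least_squares(f,[.5,-.1,0]);print(r.x,r.fun.round(1))
p=r.x
# knob top, z1 ~ (517,70) ; scene (195,140)
k=uz([517,68],5.7,np.array([290,190]));print('knob',unp(TOP,k,.101))
for y in(-.114,-.104,-.094):print(y,W(p,[.073,y,.101]),pr(TOP,W(p,[.073,y,.101])),k,pr(SC,W(p,[.073,y,.101])),uz([196,140],6,np.array([190,140])))
# lens
th=np.linspace(0,2*np.pi,60)
def cyl(x0,x1,rr):return np.array([[x,rr*np.cos(t),.034+rr*np.sin(t)] for x in(x0,x1) for t in th])
o=np.array([190,220])
def ext(p):
    q=pr(TOP,W(p,cyl(-.055,.055,.018)));s=pr(TOP,W(p,cyl(.055,.067,.013)))
    return np.array([q[:,0].min(),q[:,0].max(),q[:,1].max(),s[:,0].min(),s[:,0].max(),s[:,1].min()])
m=np.array([*uz([201,308],7,190),uz(467,7,220),*uz([218,300],7,190),uz(77,7,220)])
r=least_squares(lambda p:ext(p)-m,[.48,.13,0],diff_step=1e-4);print('lens',r.x,r.fun.round(2))
E
```

```text
[ 0.49245623 -0.05753198  0.03819231] [ 1.7  0.8 -1.9  0.9  0.1 -0.4  0.6 -0.9 -0.3 -0.1 -0.2 -0.2 -0.  -0.
 -0.  -0.   0.   0. ]
[ 0.49246367 -0.05729574  0.03963967] [ 1.5  0.9 -2.1  0.8  0.  -0.5  0.5 -0.9 -0.4 -0.2 -0.3 -0.2 -0.3 -0.
 -0.4 -1.   0.4  0.1]
knob [ 0.57365777 -0.16784651  0.101     ]
-0.114 [[ 0.56992406 -0.16831325  0.101     ]] [[380.53617373 203.26182806]] [380.28947368 201.51754386] [[221.91907417 162.05598682]] [222.25       162.91666667]
-0.104 [[ 0.56952777 -0.1583211   0.101     ]] [[375.80255261 203.38026503]] [380.28947368 201.51754386] [[224.29996745 164.24938774]] [222.25       162.91666667]
-0.094 [[ 0.56913147 -0.14832896  0.101     ]] [[371.07078923 203.49865552]] [380.28947368 201.51754386] [[226.70640853 166.4663246 ]] [222.25       162.91666667]
lens [0.44313857 0.16640409 0.03297049] [-0.19  0.69 -0.32 -0.14 -0.36  0.33]
```

```bash
python3 - <<'E'
from bench import get_state, capture
import cv2
c=capture("wrist");cv2.imwrite("pics/w0.png",c["color"][:,:,::-1]);print({k:(v.tolist() if hasattr(v,'tolist') else v) for k,v in c.items() if k!="color"})
E
```

```text
{'fx': 325.19226210127806, 'fy': 325.19226210127806, 'cx': 274.1702243832416, 'cy': 205.9440986401977, 'T_tool_cam': [[0.0004601666849491601, -0.9610983687185228, -0.2762059266076944, 0.07533266893154265], [0.9999997082099327, 0.000610689172855097, -0.0004589540083551529, 0.000359943124302875], [0.0006097759176045706, -0.27620563481820404, 0.9610983692983781, -0.19413355522147682], [0.0, 0.0, 0.0, 1.0]]}
```

View pics/w0.png

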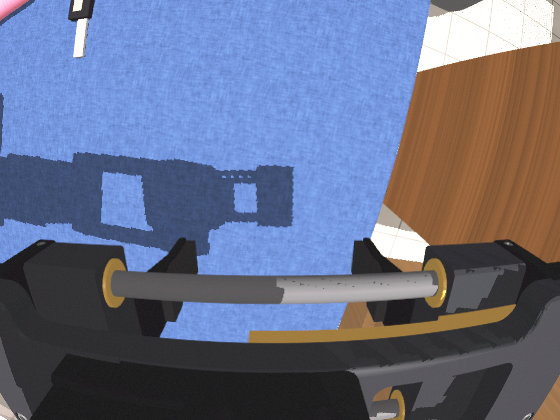

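Call:
step_arm(steps=[{"gripper": 1, "tx": 0.02, "ty": -0.025, "tz": -0.02, "yaw": 0.02}, {"gripper": 1, "tx": 0.05, "ty": -0.055, "tz": -0.04, "yaw": 0.04}, {"gripper": 1, "tx": 0.075, "ty": -0.085, "tz": -0.06, "yaw": 0.06}, {"gripper": 1, "tx": 0.1, "ty": -0.115, "tz": -0.06, "yaw": 0.08}, {"gripper": 1, "tx": 0.125, "ty": -0.145, "tz": -0.06, "yaw": 0.1}, {"gripper": 1, "tx": 0.15, "ty": -0.175, "tz": -0.06, "yaw": 0.12}, {"gripper": 1, "tx": 0.175, "ty": -0.205, "tz": -0.06, "yaw": 0.14}, {"gripper": 1, "tx": 0.2, "ty": -0.235, "tz": -0.06, "yaw": 0.16}, {"gripper": 1, "tx": 0.225, "ty": -0.265, "tz": -0.06, "yaw": 0.18}, {"gripper": 1, "tx": 0.25, "ty": -0.295, "tz": -0.06, "yaw": 0.187}, {"gripper": 1, "tx": 0.275, "ty": -0.325, "tz": -0.06, "yaw": 0.187}, {"gripper": 1, "tx": 0.29, "ty": -0.34, "tz": -0.06, "yaw": 0.187}])

```text
clock: 1.15
tcp_pos: [0.3464, -0.208, 0.2497]
tcp_rot: [-0.002, 1.0, 0.02, -0.0]
ft_force: [0.0, -0.9, -1.0]
grip_width: 0.998
```

Call:
step_arm(steps=[{"gripper": 1, "tx": 0.015, "ty": -0.025}, {"gripper": 1, "tx": 0.03, "ty": -0.05}, {"gripper": 1, "tx": 0.045, "ty": -0.075}, {"gripper": 1, "tx": 0.058, "ty": -0.096}, {"gripper": 1, "tx": 0.058, "ty": -0.096}, {"gripper": 1, "tx": 0.058, "ty": -0.096}])

```text
$.steps[0]: bad value
```

```bash
python3 - <<'E'
from bench import get_state, capture
import cv2
s=get_state();print(s['tcp_pos'],s['tcp_rot'],s['dq'].round(3),s['ft_force'])
c=capture("wrist");cv2.imwrite("pics/w1.png",c["color"][:,:,::-1])
E
```

```text
[ 0.34640304 -0.20803116  0.24972386] [-2.13323788e-03  9.99790599e-01  2.03493110e-02 -3.35455122e-04] [ 0.592  0.013 -0.025 -0.033 -0.023  0.578] [ 0.02679319 -0.93065658 -0.96579119]
```

View pics/w1.png

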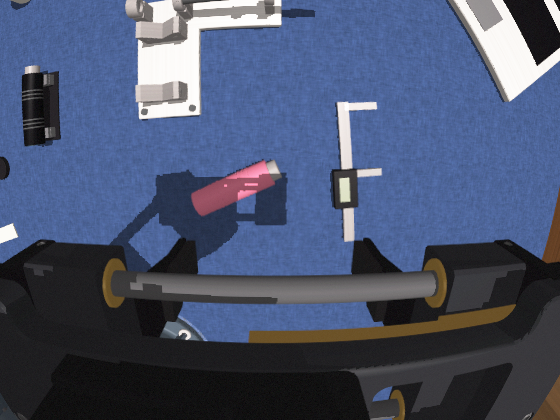

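Call:
step_arm(steps=[{"gripper": 1, "tx": 0.015, "ty": -0.025, "tz": 0, "yaw": 0}, {"gripper": 1, "tx": 0.03, "ty": -0.05, "tz": 0, "yaw": 0}, {"gripper": 1, "tx": 0.045, "ty": -0.075, "tz": 0, "yaw": 0}, {"gripper": 1, "tx": 0.055, "ty": -0.096, "tz": 0, "yaw": 0}, {"gripper": 1, "tx": 0.06, "ty": -0.1, "tz": 0, "yaw": 0}, {"gripper": 1, "tx": 0.06, "ty": -0.1, "tz": 0, "yaw": 0}, {"gripper": 1, "tx": 0.06, "ty": -0.1, "tz": 0, "yaw": 0}])

```text
clock: 1.78
tcp_pos: [0.4032, -0.1045, 0.2503]
tcp_rot: [-0.003, 1.0, 0.022, 0.0]
ft_force: [0.5, 0.5, -0.2]
grip_width: 1.003
```

```bash
python3 - <<'E'
from bench import get_state, capture
import cv2,numpy as np
s=get_state();print(s['clock'],s['tcp_pos'],s['tcp_rot'],s['dq'].round(3),s['ft_force'])
c=capture("wrist");im=c["color"][:,:,::-1];cv2.imwrite("pics/w2.png",im)
np.savez("w2.npz",p=s['tcp_pos'],q=s['tcp_rot'],T=c['T_tool_cam'])
E
```

```text
1.7833 [ 0.40321335 -0.10447561  0.25030849] [-2.53916099e-03  9.99763310e-01  2.16067127e-02  1.64529037e-04] [-0.026 -0.003  0.003  0.001  0.002  0.001] [ 0.50574276  0.51606577 -0.1797104 ]
```

View pics/w2.png

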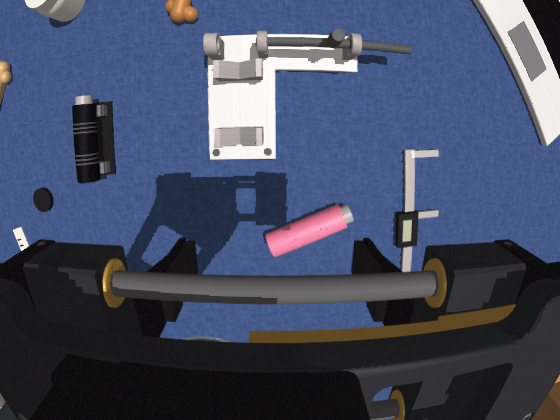

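The wrist view shows the cradle plate (209–275, 35–158), the knob at about (337,38) and the lens at (73–100, 95–182). I'll enlarge it and fit the poses.

```bash
python3 - <<'E'
import cv2
t=cv2.imread("pics/w2.png")
cv2.imwrite("pics/z5.png",cv2.resize(t[25:165,195:365],None,fx=4.2,fy=4.2,interpolation=cv2.INTER_CUBIC))
cv2.imwrite("pics/z6.png",cv2.resize(t[85:195,60:130],None,fx=5,fy=5,interpolation=cv2.INTER_CUBIC))
E
```

```text
(no output)
```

View pics/z5.png

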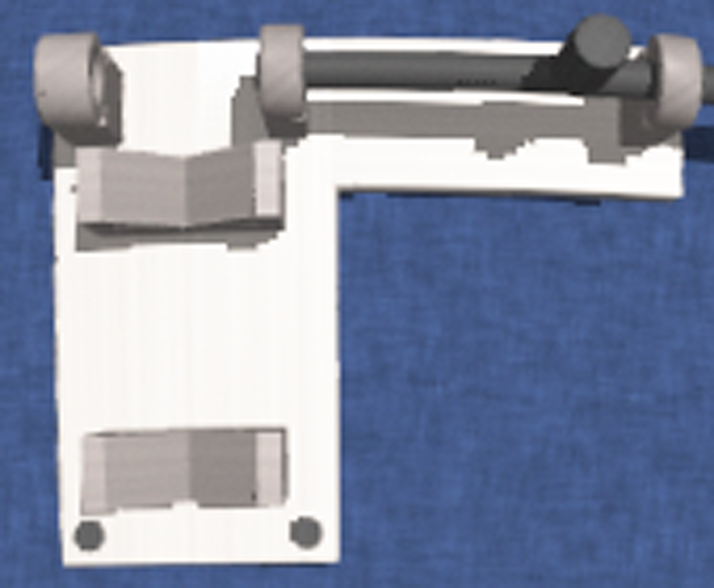

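View pics/z6.png

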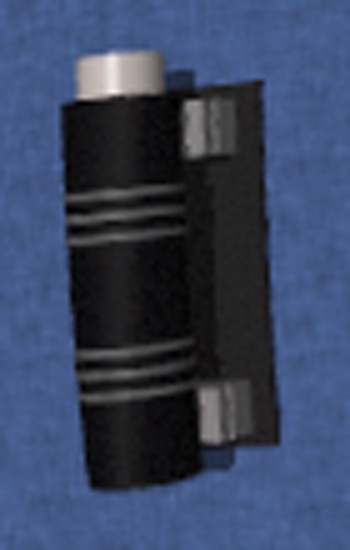

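```bash
cat >> h.py <<'E'
from scipy.spatial.transform import Rotation as Rn
def wcam(p,q,T):
    R=Rn.from_quat([q[1],q[2],q[3],q[0]]).as_matrix()
    def proj(X):
        X=np.atleast_2d(X);Y=(X-p)@R
        Z=(Y-T[:3,3])@T[:3,:3]
        r=np.linalg.norm(Z[:,:2],axis=1);th=np.arctan2(r,Z[:,2])
        return 325.19226*(th/r)[:,None]*Z[:,:2]+[274.17022,205.9441]
    return proj
uz=lambda a,f,o:(np.array(a)+.5)/f-.5+o
E
python3 - <<'E'
from h import *
d=np.load("w2.npz");P=wcam(d['p'],d['q'],d['T'])
M=[[65,565,-75,45,12],[339,563,-75,-45,12],[337,185,45,-45,12],[683,190,45,-155,12],[285,430,-31,-29,54.5],[82,434,-31,29,54.5],[288,500,-53,-29,54.5],[82,514,-53,29,54.5],[283,140,53,-29,54.5],[78,148,53,29,54.5],[283,215,31,-29,54.5],[78,225,31,29,54.5],[188,430,-31,0,32.5],[185,160,53,0,32.5]]
M=np.array(M);m=uz(M[:,:2],4.2,[195,25]);L=M[:,2:]/1e3
r=least_squares(lambda p:(P(W(p,L))-m).ravel(),[.49,-.057,.04]);print('cradle wrist',r.x,r.fun.reshape(-1,2).round(1).tolist())
p=r.x
k=uz([602,40],4.2,[195,25])
b=least_squares(lambda b:P(W(p,[b[0],b[1],.101]))[0]-k,[.073,-.11]).x;print('knob local',b,'bolt',b[1]+.114,'world88',W(p,[.073,b[1],.088]))
th=np.linspace(0,2*np.pi,90)
def cyl(x0,x1,rr):return np.array([[x,rr*np.cos(t),.034+rr*np.sin(t)] for x in(x0,x1) for t in th])
# lens corners: rows of silhouette. body left edge at z6 y=250:x~77?,use corner points
import cv2
from scipy.spatial import ConvexHull
obs=uz([[64,105],[90,485],[76,60],[160,55],[203,470],[187,97+20],[120,490],[120,51]],5,[60,85])
names='bbss bbbs'.replace(' ','')
def dist(hull,pt):return cv2.pointPolygonTest(hull,tuple(map(float,pt)),True)
def f(p):
    hb=cv2.convexHull(P(W(p,cyl(-.055,.055,.018))).astype(np.float32));hs=cv2.convexHull(P(W(p,cyl(.055,.067,.013))).astype(np.float32))
    return [dist(hb if n=='b' else hs,o) for n,o in zip(names,obs)]
r=least_squares(f,[.443,.166,.033],diff_step=1e-3);print('lens',r.x,np.round(r.fun,1))
E
```

```text
cradle wrist [ 0.49288096 -0.05622303  0.05664001] [[-0.3, 0.7], [0.8, -0.2], [0.2, 0.1], [0.4, 0.8], [-0.2, -0.0], [0.1, 0.5], [-0.6, 1.5], [0.8, -0.6], [-0.8, -0.4], [-0.5, 0.0], [-0.5, -0.3], [-0.3, -0.6], [0.7, -0.1], [0.2, -1.3]]
knob local [ 0.07172884 -0.11182671] bolt 0.0021732922463900406 world88 [[ 0.57209438 -0.1637379   0.088     ]]
lens [0.4428823  0.16582052 0.03967559] [ 0.6  0.  -0.1  0.9  0.4 -0.7 -0.2  0.2]
```

Call:
step_arm(steps=[{"gripper": 1, "tx": 0.025, "ty": 0.01, "tz": 0, "yaw": -0.012}, {"gripper": 1, "tx": 0.05, "ty": 0.02, "tz": 0, "yaw": -0.012}, {"gripper": 1, "tx": 0.08, "ty": 0.03, "tz": 0.01, "yaw": -0.012}, {"gripper": 1, "tx": 0.11, "ty": 0.045, "tz": 0.03, "yaw": -0.012}, {"gripper": 1, "tx": 0.14, "ty": 0.055, "tz": 0.05, "yaw": -0.012}, {"gripper": 1, "tx": 0.155, "ty": 0.063, "tz": 0.08, "yaw": -0.012}, {"gripper": 1, "tx": 0.166, "ty": 0.067, "tz": 0.1, "yaw": -0.012}, {"gripper": 1, "tx": 0.166, "ty": 0.067, "tz": 0.12, "yaw": -0.012}, {"gripper": 1, "tx": 0.166, "ty": 0.067, "tz": 0.12, "yaw": -0.012}, {"gripper": 1, "tx": 0.166, "ty": 0.067, "tz": 0.12, "yaw": -0.012}])

```text
clock: 2.67
tcp_pos: [0.5701, -0.1651, 0.1287]
tcp_rot: [-0.003, 1.0, 0.026, -0.002]
ft_force: [0.6, -0.3, -0.1]
grip_width: 0.999
```

```bash
python3 - <<'E'
from bench import get_state, capture
import cv2,numpy as np
s=get_state();print(s['clock'],s['tcp_pos'],s['tcp_rot'],s['dq'].round(3),s['ft_force'])
c=capture("wrist");im=c["color"][:,:,::-1];cv2.imwrite("pics/w3.png",im)
np.savez("w3.npz",p=s['tcp_pos'],q=s['tcp_rot'],T=c['T_tool_cam'])
E
```

```text
2.6667 [ 0.57014431 -0.16512519  0.12870623] [-0.0034178   0.99965369  0.02603964 -0.00165914] [ 0.01  -0.047 -0.027  0.001 -0.002  0.003] [ 0.57336328 -0.26824119 -0.12207819]
```

View pics/w3.png

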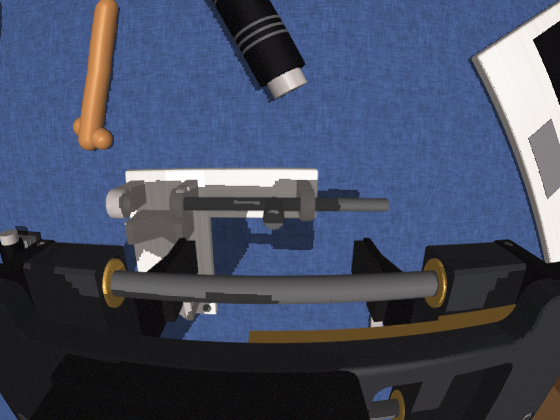

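Call:
step_arm(steps=[{"gripper": 1, "tx": 0.001, "ty": 0, "tz": 0.015, "yaw": 0}, {"gripper": 1, "tx": 0.001, "ty": 0, "tz": 0.03, "yaw": 0}, {"gripper": 1, "tx": 0.002, "ty": 0, "tz": 0.042, "yaw": 0}, {"gripper": 1, "tx": 0.002, "ty": 0, "tz": 0.048, "yaw": 0}, {"gripper": 1, "tx": 0.002, "ty": 0, "tz": 0.048, "yaw": 0}, {"gripper": 0.5, "tx": 0.002, "ty": 0, "tz": 0.048, "yaw": 0}, {"gripper": 0.3, "tx": 0.002, "ty": 0, "tz": 0.048, "yaw": 0}, {"gripper": 0.1, "tx": 0.002, "ty": 0, "tz": 0.048, "yaw": 0}, {"gripper": 0.1, "tx": 0.002, "ty": 0, "tz": 0.048, "yaw": 0}, {"gripper": 0.1, "tx": 0.002, "ty": 0, "tz": 0.048, "yaw": 0}, {"gripper": 0.1, "tx": 0.002, "ty": 0, "tz": 0.048, "yaw": 0}, {"gripper": 0.1, "tx": 0.002, "ty": 0, "tz": 0.048, "yaw": 0}], force=15)

```text
clock: 3.72
tcp_pos: [0.5733, -0.165, 0.0824]
tcp_rot: [-0.003, 1.0, 0.026, -0.0]
ft_force: [0.3, 0.1, 0.3]
grip_width: 0.556
```

Call:
step_arm(steps=[{"gripper": 0.1, "tx": 0, "ty": 0, "tz": 0, "yaw": 0}, {"gripper": 0.1, "tx": 0, "ty": 0, "tz": 0, "yaw": 0}, {"gripper": 0.1, "tx": 0, "ty": 0, "tz": 0, "yaw": 0}, {"gripper": 0.1, "tx": 0, "ty": 0, "tz": 0, "yaw": 0}, {"gripper": 0.1, "tx": 0, "ty": 0, "tz": 0, "yaw": 0}, {"gripper": 0.1, "tx": 0, "ty": 0, "tz": 0, "yaw": 0}, {"gripper": 0.1, "tx": 0, "ty": 0, "tz": 0, "yaw": 0}, {"gripper": 0.1, "tx": 0, "ty": 0, "tz": 0, "yaw": 0}])

```text
clock: 4.38
tcp_pos: [0.5733, -0.165, 0.0823]
tcp_rot: [-0.003, 1.0, 0.026, -0.0]
ft_force: [-0.2, 0.9, 0.8]
grip_width: 0.106
```

```bash
python3 - <<'E'
from bench import get_state, capture
import cv2,numpy as np
s=get_state();print(s['clock'],s['tcp_pos'],s['tcp_rot'],s['ft_force'],s['grip_width'])
a=capture("wrist")["color"][:,:,::-1];b=capture("scene")["color"][:,:,::-1];
c=np.hstack([cv2.resize(a[150:350,180:380],(600,600),interpolation=2)[:, :400*1],cv2.resize(b[130:230,190:290],(400,600))])
cv2.imwrite("pics/w4.png",cv2.resize(a[140:350,140:420],None,fx=2.8,fy=2.8))
cv2.imwrite("pics/s4.png",cv2.resize(b[120:240,180:320],None,fx=5,fy=5))
E
```

```text
4.3833 [ 0.5732595  -0.16497298  0.08233876] [-2.59724698e-03  9.99652394e-01  2.62362943e-02 -4.30538955e-05] [-0.16599161  0.8828523   0.80001488] 0.10642603725274187
```

View pics/w4.png

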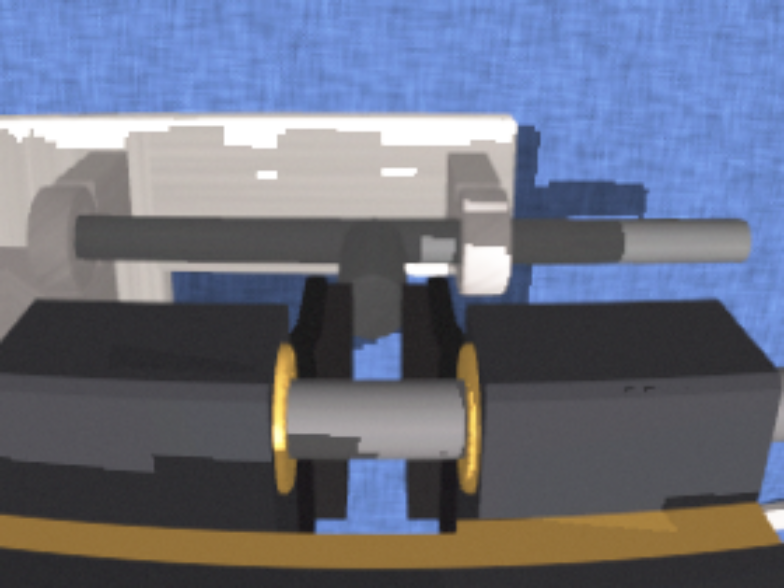

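View pics/s4.png

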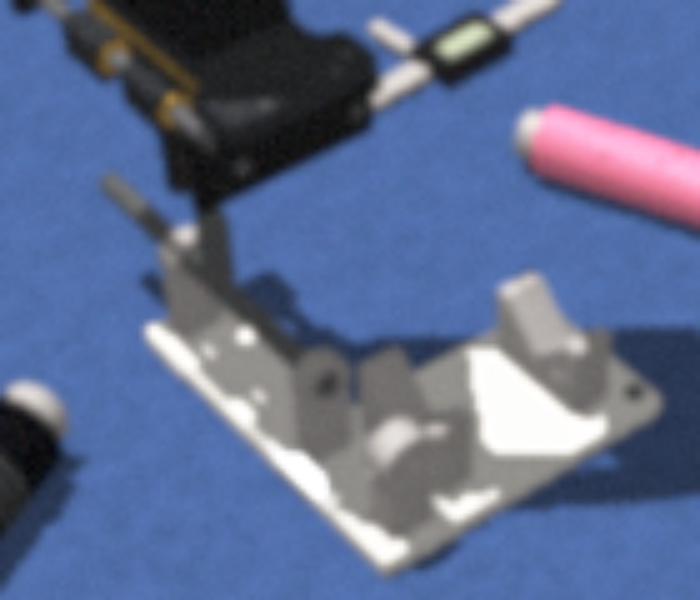

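```bash
python3 - <<'E'
from h import *
d=np.load("w2.npz");T=d['T']
P=wcam(np.array([.57326,-.16497,.08234]),np.array([-2.597e-3,.99965,.02624,-4e-5]),T)
p=[.49288,-.05622,.05664]
for n,x in dict(knobtop=[.073,-.112,.101],knobbase=[.073,-.112,.064],corner=[.095,-.155,.012],rodend=[.073,-.2,.058]).items():
    print(n,W(p,x),(P(W(p,x))-[140,140])*2.8)
R=Rn.from_quat([.99965,.02624,-4e-5,-2.597e-3]).as_matrix()
for t in([0.0095,0,0],[-.0095,0,0],[0.0095,0,-.019]):print(t,(P(np.array([.57326,-.16497,.08234])+R@np.array(t))-140)*2.8)
E
```

```text
knobtop [[ 0.57210322 -0.16390789  0.101     ]] [[368.20083586 304.0607821 ]]
knobbase [[ 0.57210322 -0.16390789  0.064     ]] [[370.21021391 244.41344097]]
corner [[ 0.59650216 -0.20559352  0.012     ]] [[515.990922   114.99338846]]
rodend [[ 0.57708488 -0.25176677  0.058     ]] [[702.82398177 233.64675877]]
[0.0095, 0, 0] [[374.19294725 227.72079604]]
[-0.0095, 0, 0] [[374.19985182 305.12823429]]
[0.0095, 0, -0.019] [[373.99937322 257.44515785]]
```

```bash
python3 - <<'E'
from h import *
p=[.49288,-.05622,.05664]
for n,X in dict(tcp=[.57326,-.16497,.08234],tcp20=[.57326,-.16497,.10234],knobtop=W(p,[.073,-.112,.101])[0],knob64=W(p,[.073,-.112,.064])[0],lugtop=W(p,[.073,-.14,.072])[0],lug2=W(p,[.073,-.03,.072])[0],keep=W(p,[.073,.03,.072])[0]).items():
    print(n,(pr(SC,X)-[180,120])*5)
E
```

```text
tcp [[211.02226827 247.17404035]]
tcp20 [[206.871852   214.59181432]]
knobtop [[210.47845339 217.04864428]]
knob64 [[217.96132153 276.4763156 ]]
lugtop [[183.34792118 233.95790197]]
lug2 [[318.81830685 356.74676345]]
keep [[399.68009036 430.03899101]]
```

```bash
python3 - <<'E'
from bench import capture
import cv2
b=capture("scene")["color"][:,:,::-1];cv2.imwrite("pics/s5.png",cv2.resize(b[130:190,195:265],None,fx=10,fy=10,interpolation=cv2.INTER_NEAREST))
b=capture("top")["color"][:,:,::-1];cv2.imwrite("pics/t5.png",cv2.resize(b[180:280,300:440],None,fx=5.5,fy=5.5,interpolation=cv2.INTER_NEAREST))
E
```

```text
(no output)
```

View pics/s5.png

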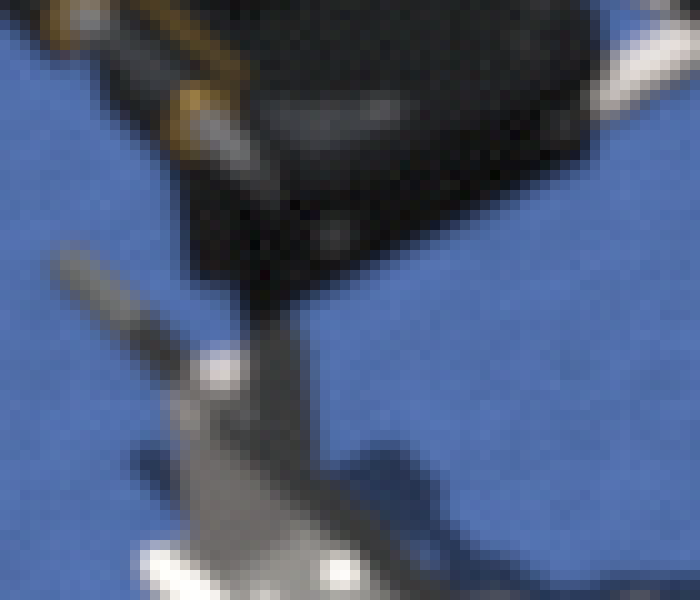

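Call:
step_arm(steps=[{"gripper": 0.5, "tx": 0, "ty": 0, "tz": 0, "yaw": 0}, {"gripper": 0.5, "tx": 0, "ty": 0, "tz": 0, "yaw": 0}, {"gripper": 0.5, "tx": 0, "ty": 0, "tz": 0, "yaw": 0}, {"gripper": 0.5, "tx": 0, "ty": 0, "tz": 0, "yaw": 0}, {"gripper": 0.5, "tx": 0, "ty": 0, "tz": 0, "yaw": 0}, {"gripper": 0.5, "tx": 0, "ty": 0, "tz": 0, "yaw": 0}, {"gripper": 0.5, "tx": 0, "ty": 0, "tz": 0.004, "yaw": 0}, {"gripper": 0.5, "tx": 0, "ty": 0, "tz": 0.008, "yaw": 0}, {"gripper": 0.5, "tx": 0, "ty": 0, "tz": 0.011, "yaw": 0}, {"gripper": 0.5, "tx": 0, "ty": 0, "tz": 0.014, "yaw": 0}, {"gripper": 0.5, "tx": 0, "ty": 0, "tz": 0.014, "yaw": 0}])

```text
clock: 5.5
tcp_pos: [0.5726, -0.1646, 0.0674]
tcp_rot: [-0.003, 1.0, 0.026, -0.001]
ft_force: [-0.1, 0.9, 1.2]
grip_width: 0.497
```

```bash
python3 - <<'E'
from bench import capture,get_state
import cv2
s=get_state();print(s['clock'],s['tcp_pos'],s['ft_force'],s['grip_width'])
b=capture("scene")["color"][:,:,::-1];cv2.imwrite("pics/s6.png",cv2.resize(b[130:190,195:265],None,fx=10,fy=10,interpolation=cv2.INTER_NEAREST))
E
```

```text
5.5 [ 0.57262866 -0.16461083  0.06736501] [-0.12875781  0.91802916  1.16943315] 0.4973928329488931
```

View pics/s6.png

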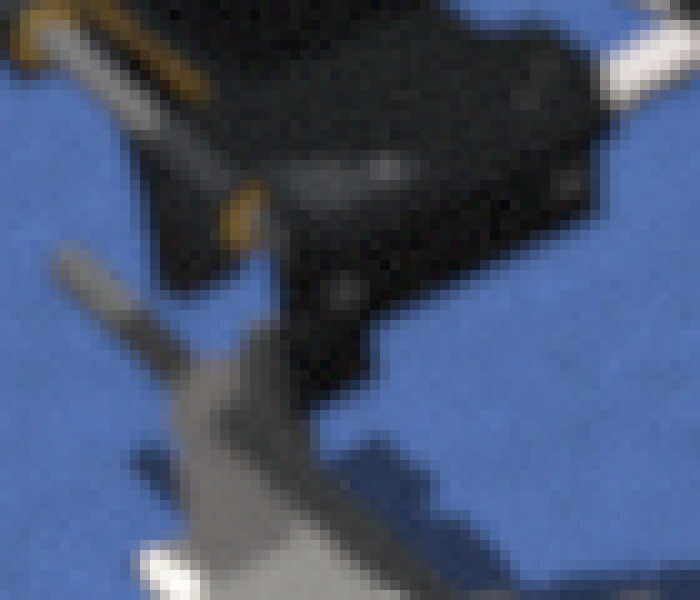

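```bash
python3 - <<'E'
from bench import capture,get_state
import cv2
b=capture("wrist")["color"][:,:,::-1];cv2.imwrite("pics/w6.png",cv2.resize(b[150:350,150:400],None,fx=3,fy=3,interpolation=cv2.INTER_CUBIC))
from h import *
for h in(0,.01,.02):
  for y in(-.022,.022):
    for x in (-.0095,0,.0095): print(h,y,x,((pr(SC,[.5726+x,-.1646+y,.0674+h])-[195,130])*10).round())
E
```

```text
0 -0.022 -0.0095 [[268. 377.]]
0 -0.022 0 [[234. 392.]]
0 -0.022 0.0095 [[200. 408.]]
0 0.022 -0.0095 [[364. 476.]]
0 0.022 0 [[330. 492.]]
0 0.022 0.0095 [[295. 508.]]
0.01 -0.022 -0.0095 [[264. 345.]]
0.01 -0.022 0 [[229. 361.]]
0.01 -0.022 0.0095 [[195. 376.]]
0.01 0.022 -0.0095 [[361. 444.]]
0.01 0.022 0 [[326. 460.]]
0.01 0.022 0.0095 [[291. 477.]]
0.02 -0.022 -0.0095 [[260. 313.]]
0.02 -0.022 0 [[225. 329.]]
0.02 -0.022 0.0095 [[190. 344.]]
0.02 0.022 -0.0095 [[357. 412.]]
0.02 0.022 0 [[322. 428.]]
0.02 0.022 0.0095 [[287. 444.]]
```

View pics/w6.png

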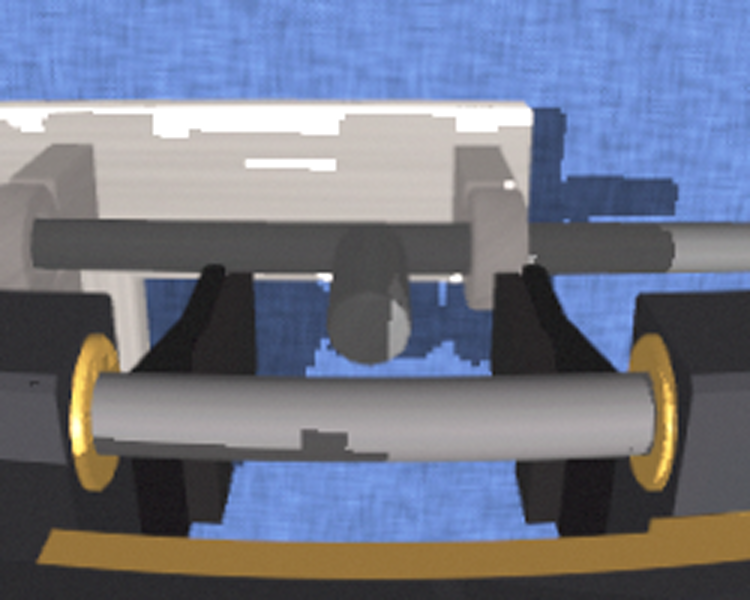

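Call:
step_arm(steps=[{"gripper": 0.5, "tx": 0, "ty": 0, "tz": 0.004, "yaw": 0}, {"gripper": 0.5, "tx": 0, "ty": 0, "tz": 0.008, "yaw": 0}, {"gripper": 0.5, "tx": 0, "ty": 0, "tz": 0.011, "yaw": 0}, {"gripper": 0.1, "tx": 0, "ty": 0, "tz": 0.011, "yaw": 0}, {"gripper": 0.1, "tx": 0, "ty": 0, "tz": 0.011, "yaw": 0}, {"gripper": 0.1, "tx": 0, "ty": 0, "tz": 0.011, "yaw": 0}, {"gripper": 0.1, "tx": 0, "ty": 0, "tz": 0.011, "yaw": 0}, {"gripper": 0.1, "tx": 0, "ty": 0, "tz": 0.011, "yaw": 0}, {"gripper": 0.1, "tx": 0, "ty": 0, "tz": 0.011, "yaw": 0}, {"gripper": 0.1, "tx": 0, "ty": 0, "tz": 0.011, "yaw": 0}, {"gripper": 0.1, "tx": 0, "ty": 0, "tz": 0.011, "yaw": 0}])

```text
clock: 6.52
tcp_pos: [0.5732, -0.1646, 0.0572]
tcp_rot: [-0.003, 1.0, 0.026, -0.0]
ft_force: [0.1, 0.1, 0.5]
grip_width: 0.175
```

Call:
step_arm(steps=[{"gripper": 0.1, "tx": 0, "ty": 0, "tz": 0, "yaw": 0}, {"gripper": 0.1, "tx": 0, "ty": -0.004, "tz": 0, "yaw": 0}, {"gripper": 0.1, "tx": 0, "ty": -0.01, "tz": 0, "yaw": 0}, {"gripper": 0.1, "tx": 0, "ty": -0.016, "tz": 0, "yaw": 0}, {"gripper": 0.1, "tx": 0, "ty": -0.022, "tz": 0, "yaw": 0}, {"gripper": 0.1, "tx": 0, "ty": -0.028, "tz": 0, "yaw": 0}, {"gripper": 0.1, "tx": 0, "ty": -0.034, "tz": 0, "yaw": 0}, {"gripper": 0.1, "tx": 0, "ty": -0.04, "tz": 0, "yaw": 0}, {"gripper": 0.1, "tx": 0, "ty": -0.045, "tz": 0, "yaw": 0}, {"gripper": 0.1, "tx": 0, "ty": -0.05, "tz": 0, "yaw": 0}, {"gripper": 0.1, "tx": 0, "ty": -0.05, "tz": 0, "yaw": 0}])

```text
clock: 7.43
tcp_pos: [0.5707, -0.1129, 0.0573]
tcp_rot: [-0.004, 1.0, 0.026, -0.0]
ft_force: [2.9, 1.6, -4.3]
grip_width: 0.175
```

Call:
step_arm(steps=[{"gripper": 0.1, "tx": 0, "ty": -0.002, "tz": 0, "yaw": 0}, {"gripper": 0.1, "tx": 0, "ty": -0.004, "tz": 0, "yaw": 0}, {"gripper": 0.1, "tx": 0, "ty": -0.006, "tz": 0, "yaw": 0}, {"gripper": 0.1, "tx": 0, "ty": -0.006, "tz": 0, "yaw": 0}])

```text
clock: 7.77
tcp_pos: [0.5705, -0.1074, 0.0573]
tcp_rot: [-0.003, 1.0, 0.027, 0.0]
ft_force: [1.8, -3.2, -4.8]
grip_width: 0.172
```

Call:
step_arm(steps=[{"gripper": 0.1, "tx": 0, "ty": -0.002, "tz": 0, "yaw": 0}, {"gripper": 0.1, "tx": 0, "ty": -0.004, "tz": 0, "yaw": 0}, {"gripper": 0.1, "tx": 0, "ty": -0.005, "tz": 0, "yaw": 0}, {"gripper": 0.1, "tx": 0, "ty": -0.005, "tz": 0, "yaw": 0}])

```text
clock: 8.1
tcp_pos: [0.5706, -0.1075, 0.0573]
tcp_rot: [0.001, 1.0, 0.028, 0.0]
ft_force: [-1.6, -15.3, -7.4]
grip_width: 0.177
```

Call:
step_arm(steps=[{"gripper": 0.1, "tx": 0, "ty": 0, "tz": 0, "yaw": 0}, {"gripper": 0.6, "tx": 0, "ty": 0, "tz": 0, "yaw": 0}, {"gripper": 0.6, "tx": 0, "ty": 0, "tz": 0, "yaw": 0}, {"gripper": 0.6, "tx": 0, "ty": 0, "tz": 0, "yaw": 0}, {"gripper": 0.6, "tx": 0, "ty": 0, "tz": 0, "yaw": 0}, {"gripper": 0.6, "tx": 0, "ty": 0, "tz": -0.02, "yaw": 0}, {"gripper": 0.6, "tx": 0, "ty": 0, "tz": -0.05, "yaw": 0}, {"gripper": 0.8, "tx": 0, "ty": 0, "tz": -0.08, "yaw": 0}, {"gripper": 0.8, "tx": -0.02, "ty": 0, "tz": -0.1, "yaw": 0}, {"gripper": 0.8, "tx": -0.05, "ty": 0, "tz": -0.12, "yaw": 0}, {"gripper": 0.8, "tx": -0.08, "ty": 0, "tz": -0.12, "yaw": 0}, {"gripper": 0.8, "tx": -0.08, "ty": 0, "tz": -0.12, "yaw": 0}])

```text
clock: 9.1
tcp_pos: [0.4844, -0.1096, 0.178]
tcp_rot: [-0.0, 1.0, 0.028, -0.003]
ft_force: [-0.3, -0.6, 0.0]
grip_width: 0.788
```

```bash
cat > snap.py <<'E'
from bench import get_state, capture
import cv2,numpy as np,sys
n=sys.argv[1]
s=get_state();print(s['clock'],s['tcp_pos'].round(4),s['tcp_rot'].round(4),s['ft_force'].round(2),s['grip_width'])
c=capture("wrist");im=c["color"][:,:,::-1];cv2.imwrite(f"pics/{n}.png",im)
np.savez(n+".npz",p=s['tcp_pos'],q=s['tcp_rot'],T=c['T_tool_cam'])
E
python3 snap.py w7
```

```text
9.1 [ 0.4844 -0.1096  0.178 ] [-2.000e-04  9.996e-01  2.790e-02 -2.600e-03] [-0.25 -0.58  0.04] 0.7880534396306311
```

View pics/w7.png

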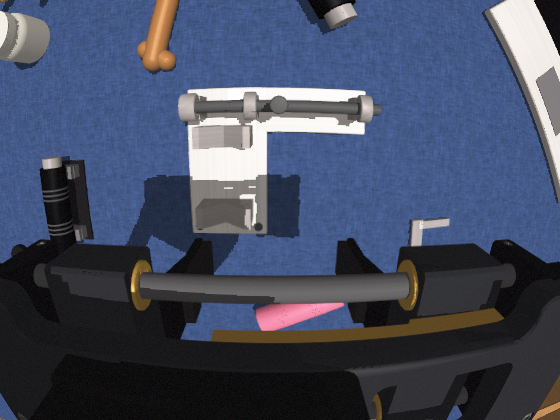

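```bash
python3 - <<'E'
import cv2
t=cv2.imread("pics/w7.png")
cv2.imwrite("pics/z7.png",cv2.resize(t[80:240,170:390],None,fx=3.6,fy=3.6,interpolation=cv2.INTER_CUBIC))
E
```

```text
(no output)
```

View pics/z7.png

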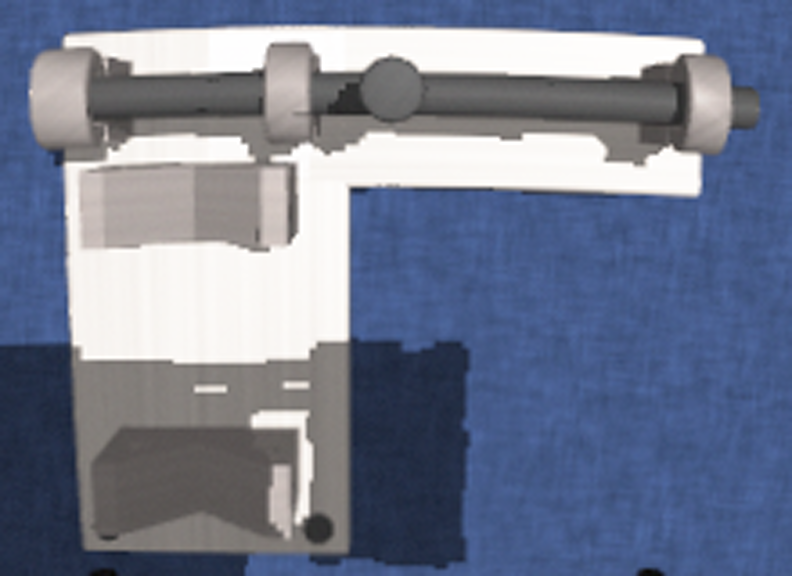

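```bash
python3 - <<'E'
from h import *
d=np.load("w7.npz");P7=wcam(d['p'],d['q'],d['T'])
M7=np.array([[84,549,-75,45,12],[351,552,-75,-45,12],[350,186,45,-45,12],[700,193,45,-155,12],[66,35,95,45,12],[703,40,95,-155,12],[80,170,53,29,54.5],[293,164,53,-29,54.5],[82,247,31,29,54.5],[293,243,31,-29,54.5]])
m7=uz(M7[:,:2],3.6,[170,80]);L7=M7[:,2:]/1e3
d=np.load("w2.npz");P2=wcam(d['p'],d['q'],d['T'])
M=np.array([[65,565,-75,45,12],[339,563,-75,-45,12],[337,185,45,-45,12],[683,190,45,-155,12],[285,430,-31,-29,54.5],[82,434,-31,29,54.5],[288,500,-53,-29,54.5],[82,514,-53,29,54.5],[283,140,53,-29,54.5],[78,148,53,29,54.5],[283,215,31,-29,54.5],[78,225,31,29,54.5],[188,430,-31,0,32.5],[185,160,53,0,32.5]])
m2=uz(M[:,:2],4.2,[195,25]);L2=M[:,2:]/1e3
f7=lambda p:(P7(W(p,L7))-m7).ravel();f2=lambda p:(P2(W(p,L2))-m2).ravel()
r=least_squares(f7,[.49,-.057,.04]);print(r.x,r.fun.reshape(-1,2).round(1).tolist())
r=least_squares(lambda p:np.r_[f7(p),f2(p)],[.49,-.057,.04]);print('both',r.x)
k=uz([392,88],3.6,[170,80])
for p in(least_squares(f7,[.49,-.057,.04]).x,):
    b=least_squares(lambda b:P7(W(p,[b[0],b[1],.101]))[0]-k,[.073,-.11]).x;print('knob',b)
E
```

```text
[ 0.49331741 -0.05643898  0.04936661] [[0.1, 0.5], [0.1, 0.8], [0.6, -0.2], [1.1, 0.5], [-1.1, -1.1], [1.6, -1.0], [-0.1, -0.3], [-1.0, 0.2], [-0.0, 0.2], [-0.9, 0.6]]
both [ 0.49308875 -0.05636941  0.05196494]
knob [ 0.07248776 -0.05585995]
```

Call:
step_arm(steps=[{"gripper": 0.9, "tx": 0, "ty": -0.02, "tz": 0, "yaw": 0.016}, {"gripper": 0.9, "tx": -0.003, "ty": -0.05, "tz": 0, "yaw": 0.016}, {"gripper": 0.9, "tx": -0.006, "ty": -0.085, "tz": 0, "yaw": 0.016}, {"gripper": 0.9, "tx": -0.01, "ty": -0.12, "tz": 0, "yaw": 0.016}, {"gripper": 0.9, "tx": -0.013, "ty": -0.155, "tz": 0, "yaw": 0.016}, {"gripper": 0.9, "tx": -0.016, "ty": -0.19, "tz": 0, "yaw": 0.016}, {"gripper": 0.9, "tx": -0.02, "ty": -0.225, "tz": 0.01, "yaw": 0.016}, {"gripper": 0.9, "tx": -0.023, "ty": -0.255, "tz": 0.03, "yaw": 0.016}, {"gripper": 0.9, "tx": -0.026, "ty": -0.27, "tz": 0.05, "yaw": 0.016}, {"gripper": 0.9, "tx": -0.026, "ty": -0.277, "tz": 0.06, "yaw": 0.016}, {"gripper": 0.9, "tx": -0.026, "ty": -0.277, "tz": 0.06, "yaw": 0.016}, {"gripper": 0.9, "tx": -0.026, "ty": -0.277, "tz": 0.06, "yaw": 0.016}])

```text
clock: 10.15
tcp_pos: [0.4466, 0.1648, 0.1175]
tcp_rot: [0.001, 1.0, 0.02, -0.001]
ft_force: [0.6, -0.6, -0.0]
grip_width: 0.901
```

```bash
python3 snap.py w8
```

```text
10.15 [0.4466 0.1648 0.1175] [ 5.000e-04  9.998e-01  2.000e-02 -1.100e-03] [ 0.61 -0.6  -0.02] 0.9005510397564698
```

View pics/w8.png

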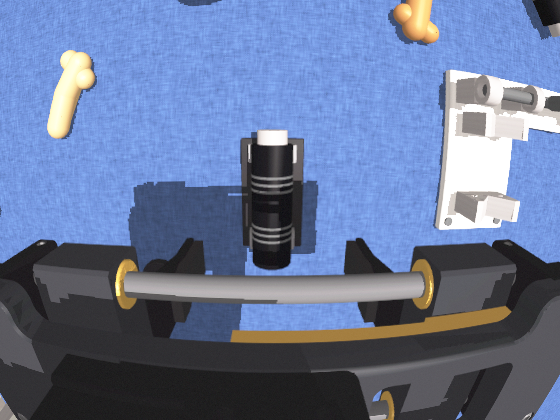

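```bash
python3 - <<'E'
import cv2
t=cv2.imread("pics/w8.png")
cv2.imwrite("pics/z8.png",cv2.resize(t[120:280,230:320],None,fx=3.7,fy=3.7,interpolation=cv2.INTER_CUBIC))
E
```

```text
(no output)
```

View pics/z8.png

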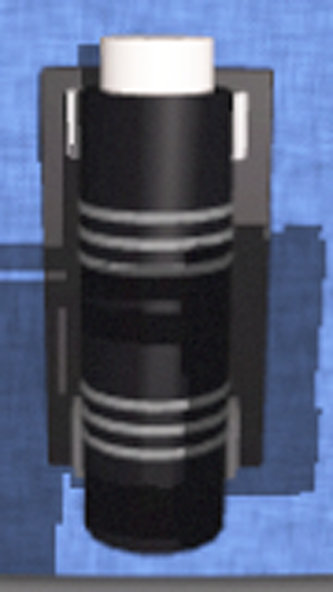

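```bash
python3 - <<'E'
from h import *
import cv2
d=np.load("w8.npz");P=wcam(d['p'],d['q'],d['T'])
th=np.linspace(0,2*np.pi,90)
def cyl(x0,x1,rr):return np.array([[x,rr*np.cos(t),.034+rr*np.sin(t)] for x in(x0,x1) for t in th])
obs=uz([[79,150],[232,150],[84,470],[226,470],[155,552],[101,65],[215,65],[157,36]],3.7,[230,120]);names='bbbbbsss'
def f(p,z=0):
    h=[cv2.convexHull(P(W(p,c)).astype(np.float32)) for c in(cyl(-.055,.055,.018),cyl(.055,.067,.013))]
    return [cv2.pointPolygonTest(h[n=='s'],tuple(map(float,o)),True) for n,o in zip(names,obs)]
r=least_squares(f,[.443,.166,.033],diff_step=1e-3);print(r.x,np.round(r.fun,2))
E
```

```text
[0.44266049 0.16646306 0.0328176 ] [-0.11  0.48  0.22  0.08  1.09  0.15 -0.32  0.97]
```

Call:
step_arm(steps=[{"gripper": 0.9, "tx": -0.004, "ty": -0.0017, "tz": 0.02, "yaw": 0.004}, {"gripper": 0.9, "tx": -0.004, "ty": -0.0017, "tz": 0.04, "yaw": 0.004}, {"gripper": 0.9, "tx": -0.004, "ty": -0.0017, "tz": 0.06, "yaw": 0.004}, {"gripper": 0.9, "tx": -0.004, "ty": -0.0017, "tz": 0.08, "yaw": 0.004}, {"gripper": 0.9, "tx": -0.004, "ty": -0.0017, "tz": 0.092, "yaw": 0.004}, {"gripper": 0.9, "tx": -0.004, "ty": -0.0017, "tz": 0.1, "yaw": 0.004}, {"gripper": 0.9, "tx": -0.004, "ty": -0.0017, "tz": 0.1, "yaw": 0.004}, {"gripper": 0.9, "tx": -0.004, "ty": -0.0017, "tz": 0.1, "yaw": 0.004}])

```text
clock: 10.87
tcp_pos: [0.4443, 0.1652, 0.0185]
tcp_rot: [0.0, 1.0, 0.017, 0.0]
ft_force: [-0.4, 0.1, -0.5]
grip_width: 0.9
```

```bash
python3 snap.py w9; python3 - <<'E'
from bench import capture
import cv2
b=capture("scene")["color"][:,:,::-1];cv2.imwrite("pics/s9.png",cv2.resize(b[200:290,310:420],None,fx=6,fy=6,interpolation=cv2.INTER_CUBIC))
from h import *
print((pr(SC,np.array([[.4427,.1663+.04,.0175+h] for h in(0,.02,.025)]))-[310,200])*6)
E
```

```text
10.8667 [0.4443 0.1652 0.0185] [4.000e-04 9.999e-01 1.670e-02 3.000e-04] [-0.36  0.05 -0.54] 0.8995989124982322
[[355.21207793 372.81628382]
 [364.12751783 338.3444576 ]
 [366.40227125 329.54905259]]
```

View pics/s9.png

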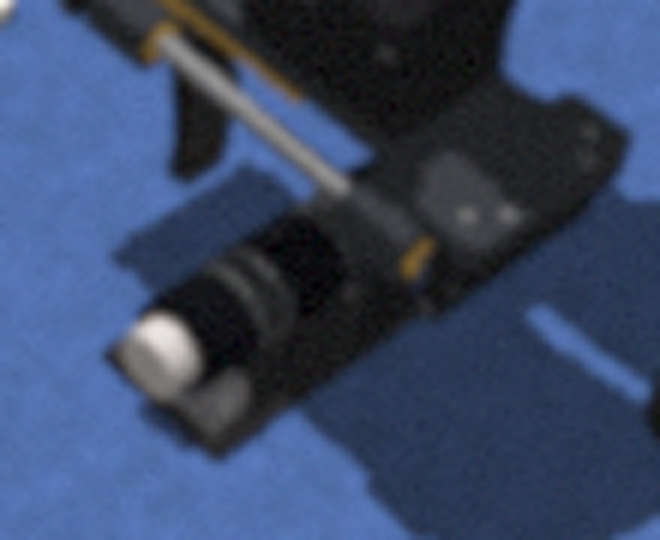

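View pics/w9.png

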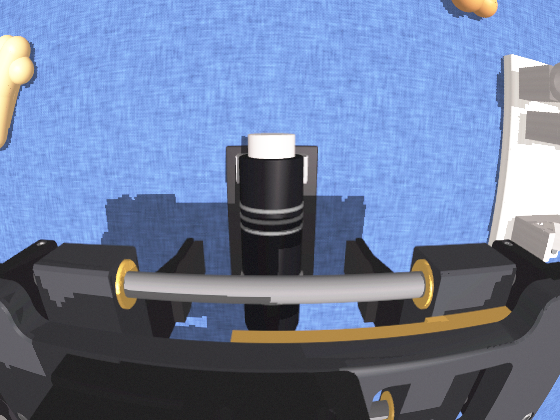

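```bash
python3 - <<'E'
from h import *
d=np.load("w9.npz");P=wcam(d['p'],d['q'],d['T']);q=d['q']
R=Rn.from_quat([q[1],q[2],q[3],q[0]]).as_matrix()
sc=np.array([[165,40],[340,182]])/6+[310,200]
def f(v):
    X=lambda y:d['p']+R@np.array([v[0],y,v[1]])
    a=P(X(0))[0][1]-288
    A,B=pr(SC,X(-.03))[0],pr(SC,X(.03))[0];n=np.array([-(B-A)[1],(B-A)[0]])/np.linalg.norm(B-A)
    return [a,*((sc-A)@n)]
r=least_squares(f,[0,-.05]);print(r.x,r.fun)
E
```

```text
[ 0.03869504 -0.13180369] [ 9.34676336e-10 -1.11328645e-01  1.05803269e-01]
```

Call:
step_arm(steps=[{"gripper": 0.9, "tx": -0.0015, "ty": -0.001, "tz": 0.005, "yaw": 0}, {"gripper": 0.9, "tx": -0.0015, "ty": -0.001, "tz": 0.01, "yaw": 0}, {"gripper": 0.9, "tx": -0.0015, "ty": -0.001, "tz": 0.014, "yaw": 0}, {"gripper": 0.9, "tx": -0.0015, "ty": -0.001, "tz": 0.017, "yaw": 0}, {"gripper": 0.9, "tx": -0.0015, "ty": -0.001, "tz": 0.017, "yaw": 0}])

```text
clock: 11.38
tcp_pos: [0.4424, 0.1665, 0.0014]
tcp_rot: [0.0, 1.0, 0.017, 0.0]
ft_force: [0.2, 0.1, 0.3]
grip_width: 0.9
```

```bash
python3 snap.py w10; python3 - <<'E'
from bench import capture
import cv2
b=capture("scene")["color"][:,:,::-1];cv2.imwrite("pics/s10.png",cv2.resize(b[200:290,310:420],None,fx=6,fy=6,interpolation=cv2.INTER_CUBIC))
E
```

```text
11.3833 [0.4424 0.1665 0.0014] [4.000e-04 9.999e-01 1.710e-02 3.000e-04] [0.19 0.06 0.26] 0.8997748619459551
```

View pics/s10.png

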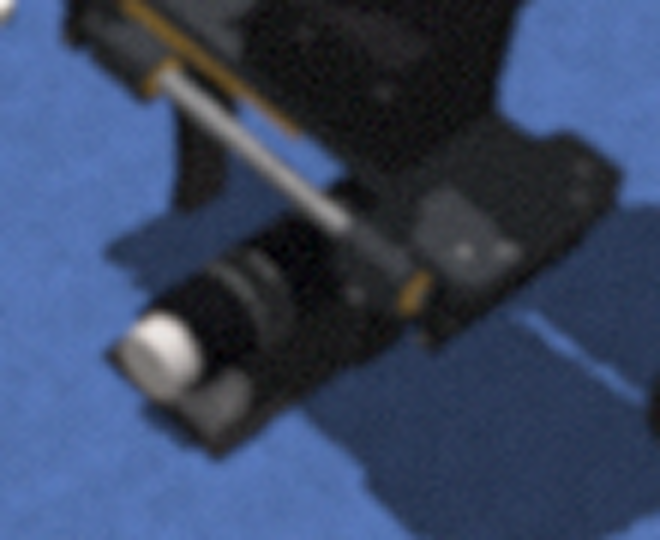

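Call:
step_arm(steps=[{"gripper": 0.3, "tx": 0, "ty": 0, "tz": 0, "yaw": 0}, {"gripper": 0.3, "tx": 0, "ty": 0, "tz": 0, "yaw": 0}, {"gripper": 0.3, "tx": 0, "ty": 0, "tz": 0, "yaw": 0}, {"gripper": 0.3, "tx": 0, "ty": 0, "tz": 0, "yaw": 0}, {"gripper": 0.3, "tx": 0, "ty": 0, "tz": 0, "yaw": 0}, {"gripper": 0.3, "tx": 0, "ty": 0, "tz": 0, "yaw": 0}, {"gripper": 0.3, "tx": 0, "ty": 0, "tz": 0, "yaw": 0}, {"gripper": 0.3, "tx": 0, "ty": 0, "tz": 0, "yaw": 0}, {"gripper": 0.3, "tx": 0, "ty": 0, "tz": 0, "yaw": 0}, {"gripper": 0.3, "tx": 0, "ty": 0, "tz": 0, "yaw": 0}], force=15)

```text
clock: 12.32
tcp_pos: [0.4427, 0.1665, 0.0018]
tcp_rot: [0.0, 1.0, 0.017, 0.001]
ft_force: [-0.5, -0.5, 0.3]
grip_width: 0.407
```

Call:
step_arm(steps=[{"gripper": 0.2, "tx": 0, "ty": 0, "tz": 0, "yaw": 0}, {"gripper": 0.2, "tx": 0, "ty": 0, "tz": 0, "yaw": 0}, {"gripper": 0.2, "tx": 0, "ty": 0, "tz": -0.005, "yaw": 0}, {"gripper": 0.2, "tx": 0, "ty": 0, "tz": -0.015, "yaw": 0}, {"gripper": 0.2, "tx": 0, "ty": 0, "tz": -0.035, "yaw": 0}, {"gripper": 0.2, "tx": 0, "ty": 0, "tz": -0.06, "yaw": 0}, {"gripper": 0.2, "tx": 0, "ty": 0, "tz": -0.085, "yaw": 0}, {"gripper": 0.2, "tx": 0, "ty": 0, "tz": -0.1, "yaw": 0}, {"gripper": 0.2, "tx": 0, "ty": 0, "tz": -0.1, "yaw": 0}, {"gripper": 0.2, "tx": 0, "ty": 0, "tz": -0.1, "yaw": 0}], force=35)

```text
clock: 13.15
tcp_pos: [0.4429, 0.1666, 0.1028]
tcp_rot: [0.0, 1.0, 0.017, 0.002]
ft_force: [-0.5, -1.2, -3.5]
grip_width: 0.396
```

```bash
python3 snap.py w11; python3 - <<'E'
from bench import capture
import cv2
b=capture("scene")["color"][:,:,::-1];cv2.imwrite("pics/s11.png",cv2.resize(b[130:290,250:420],None,fx=4,fy=3.7,interpolation=cv2.INTER_CUBIC))
E
```

```text
13.15 [0.4429 0.1666 0.1028] [2.000e-04 9.999e-01 1.710e-02 1.700e-03] [-0.48 -1.22 -3.51] 0.3963410655780162
```

View pics/s11.png

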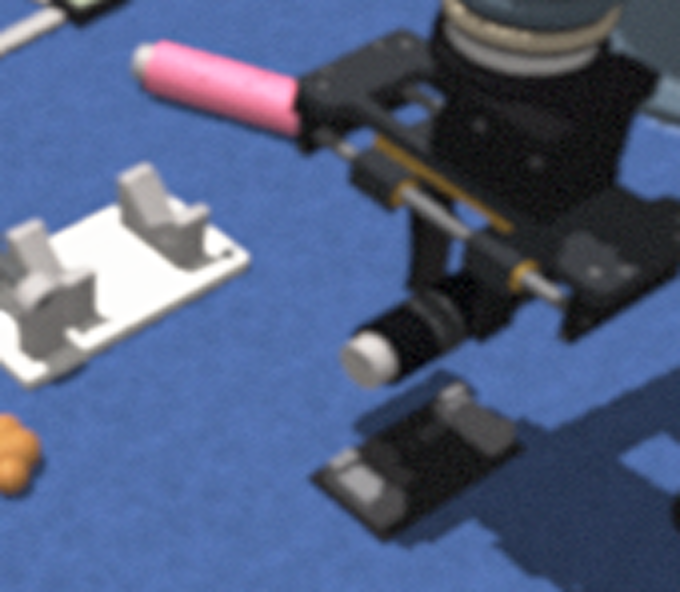

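View pics/w11.png

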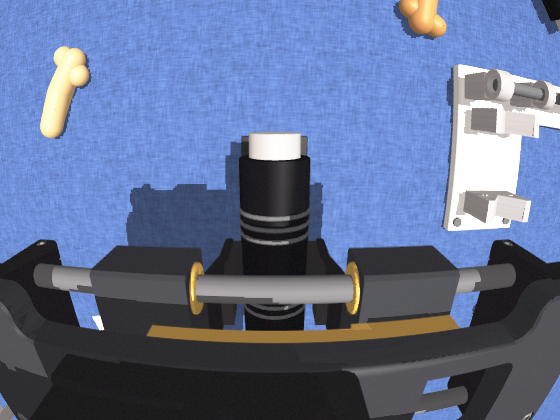

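```bash
python3 - <<'E'
import cv2
t=cv2.imread("pics/w11.png")
cv2.imwrite("pics/z11.png",cv2.resize(t[120:260,220:330],None,fx=4.2,fy=4.2,interpolation=cv2.INTER_CUBIC))
from h import *
d=np.load("w11.npz");P=wcam(d['p'],d['q'],d['T']);q=d['q']
R=Rn.from_quat([q[1],q[2],q[3],q[0]]).as_matrix()
th=np.linspace(0,2*np.pi,90)
for pit in(-.05,0,.05):
  for x0,x1,r in((-.055,.055,.018),(.055,.067,.013)):
    C=np.array([[x,r*np.cos(t),r*np.sin(t)] for x in(x0,x1) for t in th])
    C=C@Rn.from_euler('y',pit).as_matrix().T+[0,0,-.0322]
    u=(P(d['p']+C@R.T)-[220,120])*4.2;print(pit,x0,u.min(0).round(),u.max(0).round())
E
```

```text
-0.05 -0.055 [ 76. 138.] [374. 992.]
-0.05 0.055 [117.  49.] [333. 156.]
0 -0.055 [ 73. 133.] [376. 984.]
0 0.055 [114.  44.] [335. 165.]
0.05 -0.055 [ 71. 129.] [379. 975.]
0.05 0.055 [112.  41.] [338. 175.]
```

View pics/z11.png

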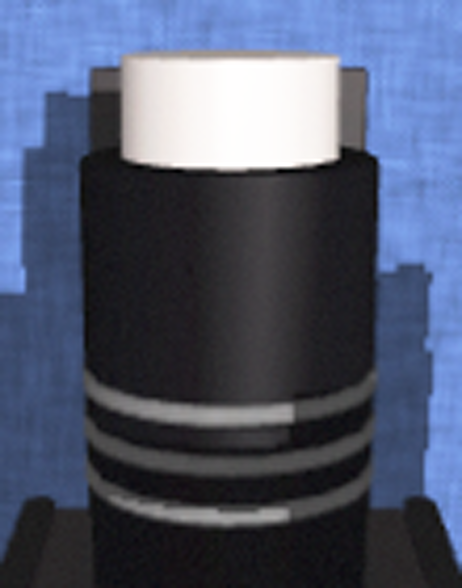

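Call:
step_arm(steps=[{"gripper": 0.2, "tx": 0.002, "ty": 0.01, "tz": 0, "yaw": -0.018}, {"gripper": 0.2, "tx": 0.005, "ty": 0.03, "tz": 0, "yaw": -0.018}, {"gripper": 0.2, "tx": 0.01, "ty": 0.055, "tz": 0, "yaw": -0.018}, {"gripper": 0.2, "tx": 0.015, "ty": 0.08, "tz": 0, "yaw": -0.018}, {"gripper": 0.2, "tx": 0.02, "ty": 0.105, "tz": 0, "yaw": -0.018}, {"gripper": 0.2, "tx": 0.025, "ty": 0.13, "tz": 0, "yaw": -0.018}, {"gripper": 0.2, "tx": 0.03, "ty": 0.155, "tz": 0, "yaw": -0.018}, {"gripper": 0.2, "tx": 0.035, "ty": 0.18, "tz": 0, "yaw": -0.018}, {"gripper": 0.2, "tx": 0.04, "ty": 0.2, "tz": 0, "yaw": -0.018}, {"gripper": 0.2, "tx": 0.0415, "ty": 0.215, "tz": 0, "yaw": -0.018}, {"gripper": 0.2, "tx": 0.0415, "ty": 0.224, "tz": 0, "yaw": -0.018}, {"gripper": 0.2, "tx": 0.0415, "ty": 0.224, "tz": 0, "yaw": -0.018}])

```text
clock: 14.25
tcp_pos: [0.4901, -0.0574, 0.1001]
tcp_rot: [0.0, 1.0, 0.025, -0.001]
ft_force: [-0.2, 0.8, -2.6]
grip_width: 0.4
```

```bash
python3 snap.py w12
```

```text
14.25 [ 0.4901 -0.0574  0.1001] [ 2.000e-04  9.997e-01  2.490e-02 -1.500e-03] [-0.24  0.81 -2.57] 0.4003584069181837
```

View pics/w12.png

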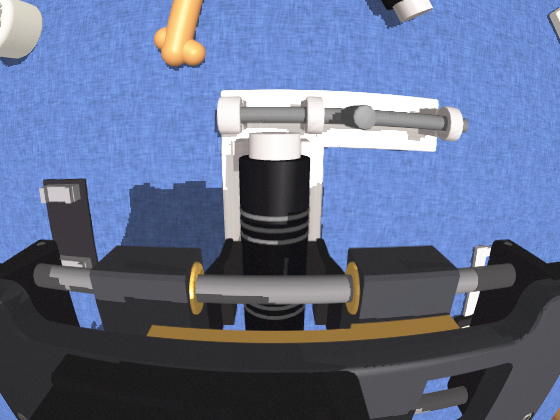

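Call:
step_arm(steps=[{"gripper": 0.2, "tx": 0.002, "ty": -0.0016, "tz": 0.005, "yaw": -0.002}, {"gripper": 0.2, "tx": 0.002, "ty": -0.0016, "tz": 0.02, "yaw": -0.002}, {"gripper": 0.2, "tx": 0.002, "ty": -0.0016, "tz": 0.035, "yaw": -0.002}, {"gripper": 0.2, "tx": 0.002, "ty": -0.0016, "tz": 0.048, "yaw": -0.002}, {"gripper": 0.2, "tx": 0.002, "ty": -0.0016, "tz": 0.057, "yaw": -0.002}, {"gripper": 0.2, "tx": 0.002, "ty": -0.0016, "tz": 0.062, "yaw": -0.002}, {"gripper": 0.2, "tx": 0.002, "ty": -0.0016, "tz": 0.062, "yaw": -0.002}, {"gripper": 0.2, "tx": 0.002, "ty": -0.0016, "tz": 0.062, "yaw": -0.002}])

```text
clock: 14.97
tcp_pos: [0.4912, -0.0539, 0.0381]
tcp_rot: [-0.0, 1.0, 0.027, -0.002]
ft_force: [0.4, -0.2, -3.7]
grip_width: 0.396
```

```bash
python3 snap.py w13; python3 - <<'E'
from bench import capture
import cv2
b=capture("scene")["color"][:,:,::-1];cv2.imwrite("pics/s13.png",cv2.resize(b[130:240,190:320],None,fx=5.5,fy=5.4,interpolation=cv2.INTER_CUBIC))
E
```

```text
14.9667 [ 0.4912 -0.0539  0.0381] [-4.000e-04  9.996e-01  2.650e-02 -1.900e-03] [ 0.43 -0.21 -3.72] 0.395624012099007
```

View pics/w13.png

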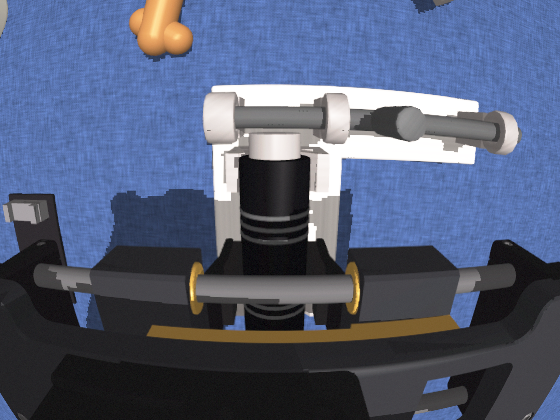

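View pics/s13.png

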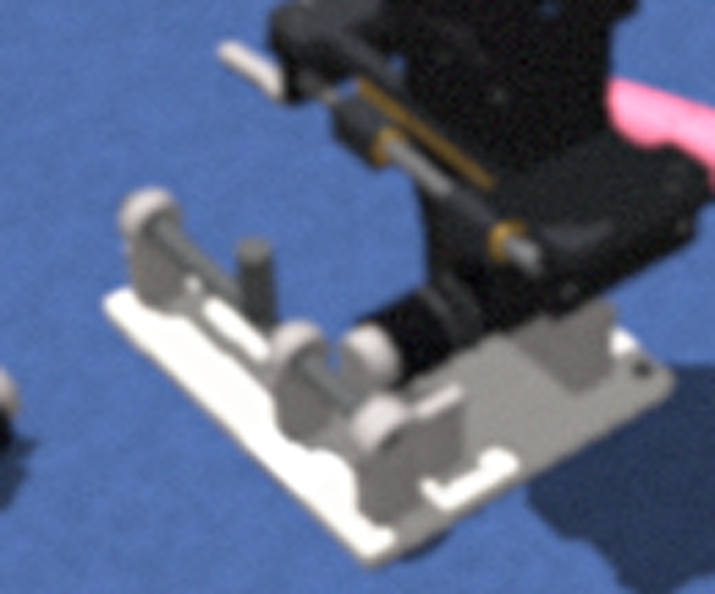

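Call:
step_arm(steps=[{"gripper": 0.2, "tx": 0.0005, "ty": 0.0016, "tz": 0.002, "yaw": 0}, {"gripper": 0.2, "tx": 0.0005, "ty": 0.0016, "tz": 0.004, "yaw": 0}, {"gripper": 0.2, "tx": 0.0005, "ty": 0.0016, "tz": 0.006, "yaw": 0}, {"gripper": 0.2, "tx": 0.0005, "ty": 0.0016, "tz": 0.008, "yaw": 0}, {"gripper": 0.2, "tx": 0.0005, "ty": 0.0016, "tz": 0.009, "yaw": 0}, {"gripper": 0.2, "tx": 0.0005, "ty": 0.0016, "tz": 0.009, "yaw": 0}])

```text
clock: 15.57
tcp_pos: [0.4921, -0.0559, 0.0294]
tcp_rot: [-0.0, 1.0, 0.026, -0.001]
ft_force: [0.2, 0.2, -3.0]
grip_width: 0.398
```

Call:
step_arm(steps=[{"gripper": 0.2, "tx": 0, "ty": 0, "tz": 0.001, "yaw": 0}, {"gripper": 0.2, "tx": 0, "ty": 0, "tz": 0.002, "yaw": 0}, {"gripper": 0.2, "tx": 0, "ty": 0, "tz": 0.0025, "yaw": 0}, {"gripper": 0.2, "tx": 0, "ty": 0, "tz": 0.0025, "yaw": 0}])

```text
clock: 15.9
tcp_pos: [0.4921, -0.0559, 0.0268]
tcp_rot: [-0.0, 1.0, 0.026, -0.002]
ft_force: [-0.6, 0.4, -2.3]
grip_width: 0.4
```

Call:
step_arm(steps=[{"gripper": 0.2, "tx": 0.001, "ty": 0, "tz": 0, "yaw": 0}, {"gripper": 0.2, "tx": 0.002, "ty": 0, "tz": 0, "yaw": 0}, {"gripper": 0.2, "tx": 0.002, "ty": 0, "tz": 0, "yaw": 0}, {"gripper": 0.2, "tx": 0.002, "ty": 0, "tz": 0, "yaw": 0}])

```text
clock: 16.23
tcp_pos: [0.4931, -0.0556, 0.0267]
tcp_rot: [-0.0, 1.0, 0.026, -0.002]
ft_force: [-2.3, -0.7, -3.0]
grip_width: 0.398
```

```bash
python3 snap.py w14; python3 - <<'E'
from bench import capture
import cv2
a=cv2.imread("pics/w14.png");cv2.imwrite("pics/z14.png",cv2.resize(a[80:240,200:360],None,fx=3.7,fy=3.7,interpolation=cv2.INTER_CUBIC))
E
```

```text
16.2333 [ 0.4931 -0.0556  0.0267] [-4.000e-04  9.997e-01  2.630e-02 -2.400e-03] [-2.3  -0.67 -3.01] 0.3981777486908998
```

View pics/z14.png

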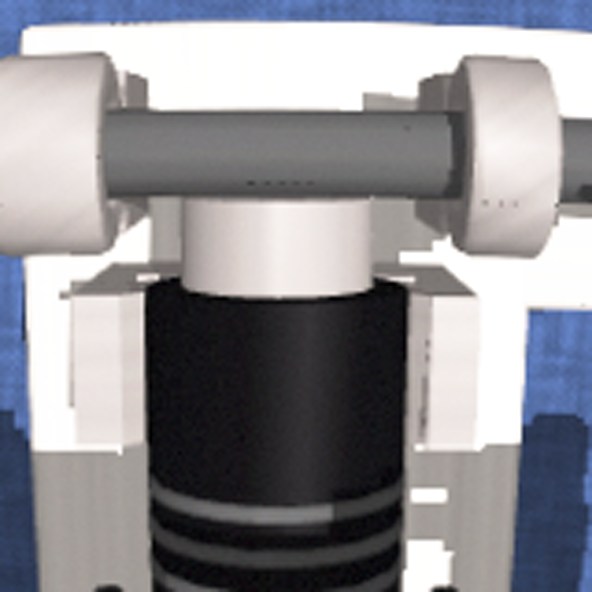

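Call:
step_arm(steps=[{"gripper": 0.2, "tx": -0.0003, "ty": 0, "tz": 0.001, "yaw": 0}, {"gripper": 0.2, "tx": -0.0003, "ty": 0, "tz": 0.0015, "yaw": 0}, {"gripper": 0.2, "tx": -0.0003, "ty": 0, "tz": 0.002, "yaw": 0}, {"gripper": 0.2, "tx": -0.0003, "ty": 0, "tz": 0.002, "yaw": 0}], force=45)

```text
clock: 16.62
tcp_pos: [0.4931, -0.0555, 0.0258]
tcp_rot: [-0.0, 1.0, 0.026, -0.002]
ft_force: [-2.8, 0.5, 8.2]
grip_width: 0.4
```

Call:
step_arm(steps=[{"gripper": 0.2, "tx": 0, "ty": 0, "tz": 0.001, "yaw": 0}, {"gripper": 0.2, "tx": 0, "ty": 0, "tz": 0.0013, "yaw": 0}, {"gripper": 0.2, "tx": 0, "ty": 0, "tz": 0.0013, "yaw": 0}, {"gripper": 0.2, "tx": 0, "ty": 0, "tz": 0.0013, "yaw": 0}, {"gripper": 0.2, "tx": 0, "ty": 0, "tz": 0.0013, "yaw": 0}, {"gripper": 0.2, "tx": 0, "ty": 0, "tz": 0.0013, "yaw": 0}])

```text
clock: 17.12
tcp_pos: [0.4931, -0.0555, 0.0258]
tcp_rot: [-0.0, 1.0, 0.026, -0.002]
ft_force: [-3.5, 0.1, 9.3]
grip_width: 0.395
```

```bash
for i in 1 2 3; do python3 snap.py w15_$i; done; python3 - <<'E'
from bench import capture,get_state
import cv2
a=cv2.imread("pics/w15_1.png");cv2.imwrite("pics/z15.png",cv2.resize(a[80:240,200:360],None,fx=3.7,fy=3.7,interpolation=cv2.INTER_CUBIC))
b=capture("scene")["color"][:,:,::-1];cv2.imwrite("pics/s15.png",cv2.resize(b[130:240,190:320],None,fx=5.5,fy=5.4,interpolation=cv2.INTER_CUBIC))
s=get_state();print(s['clock'],s['ft_force'],s['torque'])
E
```

```text
17.1167 [ 0.4931 -0.0555  0.0258] [-2.000e-04  9.997e-01  2.610e-02 -1.500e-03] [-3.51  0.09  9.31] 0.39530154791588945
17.1667 [ 0.4931 -0.0555  0.0258] [-2.000e-04  9.997e-01  2.610e-02 -1.500e-03] [-3.31 -0.14  9.67] 0.3964808183003702
17.2167 [ 0.4931 -0.0555  0.0258] [-2.000e-04  9.997e-01  2.610e-02 -1.500e-03] [-3.25 -0.03  8.96] 0.39534006611479067
17.3167 [-3.97788174  1.00581227 10.01095908] [-0.04730393  0.64335745 -0.1214781 ]
```

View pics/z15.png

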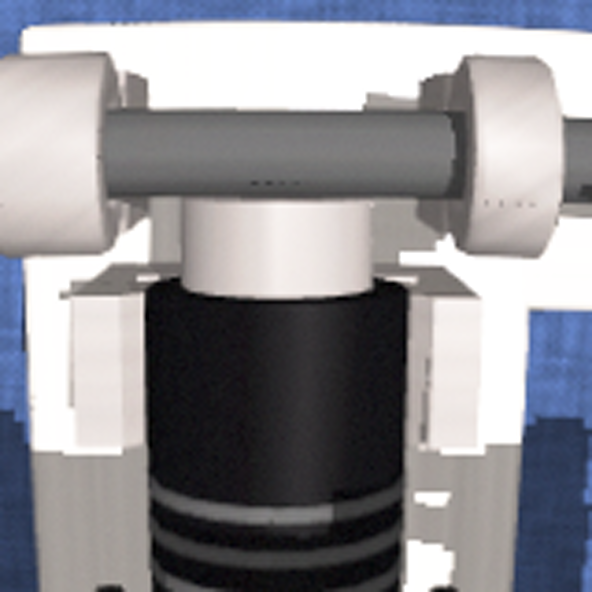

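View pics/s15.png

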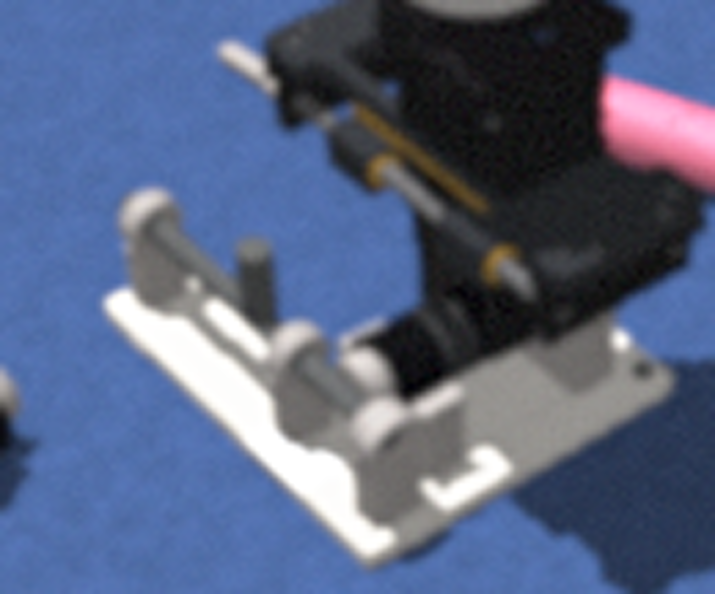

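```bash
python3 -c "
from bench import close_job;print(close_job())"
```

```text
the job is handed in; nothing more can be done
None
```

I slid the bolt home and laid the lens barrel in the V with its stub against the bolt. I handed the job in while still gripping the barrel and pressing it down. No verdict was reported.

**Last checks (about 17.3 s of the 64 s used):**
- **Bolt:** it stopped against the end of its track at about 15 N. In the image the knob then sat at cradle y of about -55.9 mm; home is -56 mm. This was done before the barrel was lifted.
- **Barrel position:** it stopped going down with its axis at about 58 mm, worked out from the lift-off height. The wrist image shows the stub touching the bolt, and the barrel centred and straight in the V.
- **Press:** the wrist read about 9–10 N upward. The sideways force was between about 0 and 1 N, so the two sides of the V should be carrying about equal load, roughly 8–9 N each. That split is estimated, because I could not read the contact on each side.
- **Bystanders:** the arm came near none of them, but I did not check them in a final picture.

**What disagreed:**
- **Finger length:** the fingertips sit about 20–25 mm short of the stated TCP. My first attempt to grip the knob closed above it without touching it, so I used lower heights after that.
- **Wrist camera:** it showed objects about 1 mm off from the tool, which I allowed for.
- **Push on the bolt:** a lengthwise force of about 3–4 N remains, probably the stub pressing lightly on the bolt.

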